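# Pack the reagent shipment so that all four boxes fit

## Robot

A 6-joint arm with a two-finger parallel gripper is mounted at the origin on the work surface. World frame = base frame: x ahead of the robot, y to its left, z up, the work surface at z = 0. Lengths are in m, angles in rad, forces in N, time in s.
With the tool pointing down it reaches from about 0.3 to 0.775 m from the base axis. Payload 14.6 kg.
Tool frame: the origin (TCP) lies at the centre of the arm's flange, where the gripper is bolted on; the fingertips stand 199 mm ahead of it and the grasp point (between the pads) lies 180 mm ahead of it; z points along the fingers, y is the line along which they close (so a half turn about z gives the same grasp; the last joint's range is limited). The gripper opens to 94 mm and grips with 3 to 60 N. Pads are 16 mm wide; open, the fingers measure 119 mm over their backs; the gripper's body (75 mm by 177 mm) begins 78 mm behind the grasp point.
Start: joints at [1.24, 0.3, 1.521, -0, 1.321, -0.067], TCP at [0.143, 0.531, 0.405] pointing down, gripper open.
Joint ranges: [-3.03, 3.03], [-0.79, 2.21], [0.23, 2.52], [-1.04, 4.18], [0, 3.07], [-2.55, 2.55]. Speed limits (rad/s): [2.22, 2.22, 2.57, 3.14, 3.14, 3.14].

## Interface

Orientations are given as [roll, pitch, yaw] about the fixed x, y, z axes, in that order (R = Rz(yaw) Ry(pitch) Rx(roll)).
In Python, from station import ctrl gives the robot as it stands. The module is installed in compiled form; this text tells all that it offers.
- The arm moves only by the tool servo_tool, never from a script. Its argument "motion" is a list of rows, each a list of 5 numbers: the closure, from 0 (fully open) to 1 (shut), then the shift along the world's x, y, z in cm, then the turn about the world's z in degrees. A call has 1 to 20 rows; each row is the pose to reach, as a shift and turn from the pose commanded when the call began; what a row does not reach only later rows make up. A row lasts 1/8 s, in which the tool goes at most 62.5 mm and 10.7 degrees, less where a joint would pass 70% of its speed; a pose out of reach is approached as far as the arm can. A call with a gripper value outside its range is refused whole. The fingers move at their own pace and stop on an object; "squeeze" is the grip in N (left out, the last holds). Time passes only in rows, so rows that repeat a pose let the fingers close. It gives the time, the measured TCP pose, the force, the opening and the grip force at its end, in the units of the state.
- ctrl.get_obs(): the state, without advancing time (a new reading comes with each control period).
- ctrl.camera(name): name is "scene" or "top"; returns a dict with "image" (400x640x3 uint8, red, green, blue), "fx", "fy", "cx", "cy" (pixels), "camera_from_world" (4x4, takes a point from world to camera coordinates). Camera axes: x right, y up, looking along -z (the intrinsics and any distortion apply to the point x, -y, -z); pixel columns grow to the right and rows downward; lengths in m; the calibration is good to about 2 mm. A picture is of the moment at which its call begins. There is no depth.
- ctrl.hand_in(): hands the job in; it is judged then, once.
The state is a dict: "time_s": time; "qpos": joint angles; "joint_vel": joint speeds; "tau": joint torques, N m; "ee_pos": TCP position; "eef_rot": TCP orientation; "force": force on the tool from outside, world axes, zero at the start; "moment": the same for the moment, N m; "grip_width": finger opening in m; "grip_force": force on a finger pad.
Only numpy, scipy, OpenCV 4.12 (cv2) and the standard library are available. Lean on these libraries where they do the work, as an engineer would, in place of code of your own. Each camera call takes 0.05 s, during which the arm holds its last target. There are 200 camera calls.

## Task

Pack the shipment: get the slim box, the squat filter box and the tall bottle carton into the shallow cardboard carton, next to the freezer box that is already in it, so that all four stand upright, each flat on the carton's floor, and let go of them. It is a snug fit with about 3 mm to spare, so they will only all go in if the gaps are closed up, and the bottle carton, which is lying on its side, must stand with its taped end up. Leave the other things on the bench where they are.

Things in the scene. Friction and masses are not known exactly. Their poses are not given: they have to be found in the camera images.
- carton: Shallow open base of a brown cardboard carton, stuck down on the bench so that it does not shift. Outside 141 mm (its x) by 169 mm (its y), 41 mm high; walls and floor 5 mm thick, so the inside is 131 mm (x) by 159 mm (y) and 36 mm deep. Origin: centre of its underside, on the bench; z up.
- carton_in (a point): Centre of the carton's inner floor, 5 mm above the bench; axes those of the carton.
- freezer_box: White half-width freezer box with a lift-off lid (lid fixed), 128 mm (its x) by 66 mm (its y), 52 mm tall, 0.15 to 0.3 kg. It already stands in the carton, its long side along the carton's x, somewhere between the two y walls. Origin: centre of its underside; z up, towards the lid. The edges of its foot are set back 1.5 mm over the lowest 3 mm.
- slim_box: Slim brown cardboard box standing on the bench on its narrow base, 125 mm (its x) by 30 mm (its y), 68 mm tall, 0.1 to 0.2 kg. Origin: centre of its underside; z up. The edges of its foot are set back 1.5 mm over the lowest 3 mm.
- filter_box: Squat brown cardboard box with a white label band, standing on the bench, 68 mm (its x) by 60 mm (its y), 78 mm tall, 0.12 to 0.25 kg. Origin: centre of its underside; z up. The edges of its foot are set back 1.5 mm over the lowest 3 mm.
- bottle_box: Tall white bottle carton, 60 by 60 mm square (its x, y), 112 mm tall (z), 0.2 to 0.42 kg, weight a little below the middle; starts lying on its side. Grey sealing tape over its top end, wide grey band nearer the bottom. Origin: the middle of the box, 56 mm from either end (30 mm above the bench at the start); z runs along the box to the taped end. Foot edges set back 1.5 mm over 3 mm.
- vial: Bystander, leave alone: small standing glass vial with a screw cap, 28 mm across, 55 mm tall.
- sample_jar: Bystander, leave alone: standing clear jar with a white cap, 44 mm across, 60 mm tall.
- amber_bottle: Bystander, leave alone: standing amber glass bottle with a black cap, 42 mm across, 66 mm tall.
- beaker: Bystander, leave alone: standing open glass beaker, 64 mm across, 70 mm tall.
- marker: Bystander, leave alone: marker pen lying on the bench, about 130 mm long, 12 mm thick.
- spatula: Bystander, leave alone: thin double-ended steel lab spatula lying on the bench, about 165 mm long.

How it is judged:
At the end, for the whole second after the job is handed in: All four boxes stand in the carton: undersides within 5 mm of its inner floor, own z axes within 0.07 rad of straight up, origins within 66 mm (carton's x) and 80 mm (carton's y) of the inner floor's centre, at rest (under 20 mm/s) (z of freezer_box in the frame of carton_in between -0.005 and 0.005 m and angle between each of freezer_box, slim_box, filter_box, bottle_box's own z axis and vertical below 0.07 rad and linear speed of each of freezer_box, slim_box, filter_box, bottle_box below 0.02 m/s and x of freezer_box in the frame of carton_in between -0.066 and 0.066 m and y of freezer_box in the frame of carton_in between -0.08 and 0.08 m and z of slim_box in the frame of carton_in between -0.005 and 0.005 m and x of slim_box in the frame of carton_in between -0.066 and 0.066 m and y of slim_box in the frame of carton_in between -0.08 and 0.08 m and z of filter_box in the frame of carton_in between -0.005 and 0.005 m and x of filter_box in the frame of carton_in between -0.066 and 0.066 m and y of filter_box in the frame of carton_in between -0.08 and 0.08 m and z of bottle_box in the frame of carton_in between 0.051 and 0.061 m and x of bottle_box in the frame of carton_in between -0.066 and 0.066 m and y of bottle_box in the frame of carton_in between -0.08 and 0.08 m); the robot touches nothing.
It fails at once if one of the bystanders (vial, sample jar, amber bottle, beaker, marker, spatula) is moved by more than 20 mm (distance of any of vial, sample_jar, amber_bottle, beaker, marker, spatula from where it was at the start of the episode above 0.02 m).
It also fails if it takes over 72 s, if anything falls off the work surface, if the arm or the gripper's body presses on something with over 40 N, if the wrist force passes 120 N, or if a joint passes its speed limit or range.

## Working session

There is one attempt and no reset: what is moved stays moved. The work goes in short steps, Python scripts to look and compute and a tool call to move; the robot and the scene stay as the last step left them, time stands still between calls to the robot, and variables do not carry over. Pictures are saved under pics/ and viewed, at most 10 in all, crops included, and the job is handed in when it is done.

Besides the shell and the picture viewer there is one more tool, called after "Call:" as name(argument=value, ...), one argument or row to a line, values as JSON. servo_tool: Moves the arm, as the interface text tells. Its arguments: {"type":"object","properties":{"motion":{"type":"array","items":{"type":"array","items":{"type":"number"}}},"squeeze":{"type":"number"}},"required":["motion"]}

```bash
mkdir -p pics; cat > h.py <<'E'
import numpy as np, cv2
from station import ctrl
def snap(n,f):
    c=ctrl.camera(n); cv2.imwrite(f'pics/{f}.png',c['image'][:,:,::-1]); 
    np.savez(f'{n}.npz',**{k:c[k] for k in('fx','fy','cx','cy','camera_from_world')},extra=str([k for k in c])); return c
def proj(c,P):
    P=np.atleast_2d(P);T=np.array(c['camera_from_world']);q=P@T[:3,:3].T+T[:3,3]
    return np.c_[c['cx']+c['fx']*q[:,0]/-q[:,2], c['cy']-c['fy']*q[:,1]/-q[:,2]]
def unproj(c,uv,z):
    T=np.array(c['camera_from_world']);o=-T[:3,:3].T@T[:3,3];r=[]
    for u,v in uv:
        d=T[:3,:3].T@np.array([(u-c['cx'])/c['fx'],-(v-c['cy'])/c['fy'],-1]);r.append(o+d*(z-o[2])/d[2])
    return np.array(r)
E
python3 - <<'E'
from h import *
for n in('top','scene'):
    c=snap(n,n+'0');print({k:v for k,v in c.items() if k!='image'})
print(ctrl.get_obs())
E
```

```text
{'fx': 424.7728538462099, 'fy': 424.7728538462099, 'cx': 321.2993992876376, 'cy': 197.75193378619187, 'camera_from_world': array([[-0.02816935, -0.99934206, -0.022846  ,  0.07033754],
       [ 0.99381391, -0.0304551 ,  0.10680073, -0.56064505],
       [-0.10742624, -0.01969616,  0.99401794, -1.05403529],
       [ 0.        ,  0.        ,  0.        ,  1.        ]])}
{'fx': 435.94733904802945, 'fy': 435.94733904802945, 'cx': 314.36451329715766, 'cy': 190.80874447363362, 'camera_from_world': array([[ 0.10668583,  0.99425428, -0.00874939, -0.10299976],
       [-0.53365099,  0.06468237,  0.84322762,  0.24976653],
       [ 0.8389486 , -0.08529132,  0.53748547, -1.62278182],
       [ 0.        ,  0.        ,  0.        ,  1.        ]])}
{'time_s': 0.1, 'qpos': array([ 1.24039636e+00,  3.00424741e-01,  1.52148907e+00,  4.23268546e-06,
        1.32069441e+00, -6.66001585e-02]), 'joint_vel': array([ 4.54628883e-07, -2.72028633e-03, -7.94270929e-04,  9.62619388e-04,
       -2.39286939e-03,  5.17915203e-05]), 'tau': array([ 8.53173078e-04, -5.32644475e+01, -3.53285444e+01,  7.09688198e-02,
        2.32526445e-02, -5.02803039e-05]), 'ee_pos': array([0.14340895, 0.53095339, 0.40415058]), 'eef_rot': array([-3.14057961e+00, -7.16775699e-05,  2.87779176e+00]), 'force': array([ 0.40347663, -0.96641721, -0.28473525]), 'moment': array([ 0.03054277, -0.02245141, -0.06085092]), 'grip_force': 0.0, 'grip_width': 0.09373669806986715}
```

View pics/top0.png

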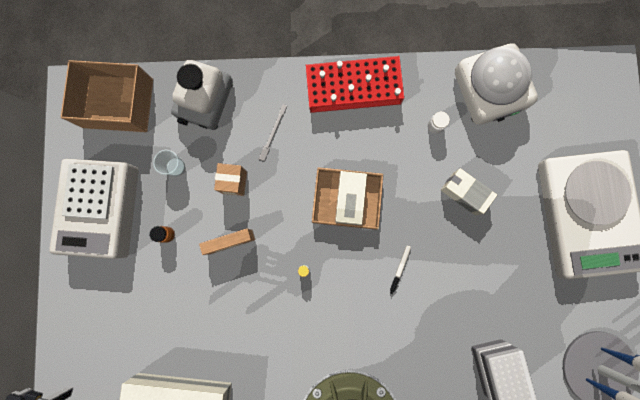

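View pics/scene0.png

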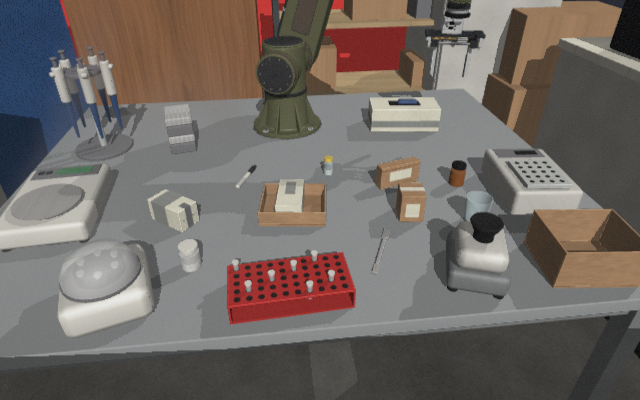

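The top view shows the filter box at about (230,180), the slim box at (227,241), the carton at (348,199) with the freezer box at (351,196), and the bottle box at (470,191). The vial is at (304,271), the marker at (400,270), the spatula at (272,133), the jar at (440,121), the amber bottle at (162,234) and the beaker at (168,161). I'll zoom in for corner positions.

```bash
python3 - <<'E'
import cv2
im=cv2.imread('pics/top0.png')
a=cv2.resize(im[155:265,190:390],None,fx=4,fy=4,interpolation=cv2.INTER_CUBIC)
b=cv2.resize(im[160:225,430:510],None,fx=4,fy=4,interpolation=cv2.INTER_CUBIC)
s=cv2.imread('pics/scene0.png'); 
import numpy as np
o=np.zeros((440+150,800,3),np.uint8);o[:440]=a
o=np.zeros((600,800,3),np.uint8)
o[:330]=cv2.resize(im[155:255,190:390],None,fx=4,fy=4,interpolation=cv2.INTER_CUBIC)[:330]
o[:400]=cv2.resize(im[155:255,190:390],None,fx=4,fy=4,interpolation=cv2.INTER_CUBIC)
o[400:600,:320]=cv2.resize(im[165:215,430:510],None,fx=4,fy=4,interpolation=cv2.INTER_CUBIC)
o[400:600,400:640]=cv2.resize(s[185:235,145:205],None,fx=4,fy=4,interpolation=cv2.INTER_CUBIC)
cv2.imwrite('pics/z.png',o)
E
```

```text
(no output)
```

View pics/z.png

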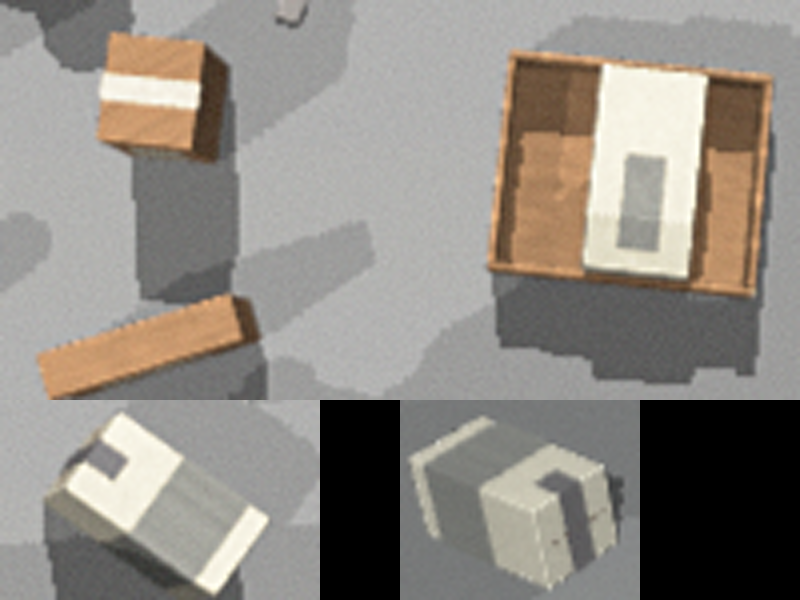

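The zoom shows the bottle box's tape on its upper-left (+y) end, and that the freezer box has its larger gap on the +y (left) side. I'll fit the poses from the picked corners.

```bash
cat > fit.py <<'E'
from h import *
from scipy.optimize import least_squares
def fit(c,uv,sx,sy,z,g):
    def P(p):
        a=p[2];R=np.array([[np.cos(a),-np.sin(a)],[np.sin(a),np.cos(a)]])
        q=np.array([[sx,sy],[sx,-sy],[-sx,-sy],[-sx,sy]])/2@R.T+p[:2]
        return np.c_[q,np.full(4,z)]
    r=least_squares(lambda p:(proj(c,P(p))-uv).ravel(),[*unproj(c,[np.mean(uv,0)],z)[0,:2],g])
    return r.x, np.abs(r.fun).max()
E
python3 - <<'E'
from fit import *
c=dict(np.load('top.npz'))
def pk(l,o): return (np.array(l,float)+.5)/4-.5+np.array(o)
A=(190,155)
# order: (+x+y)=upper-left, (+x,-y)=upper right, lower right, lower left
for n,l,o,sx,sy,z,g in [
 ('filter',[(110,33),(206,44),(194,152),(98,140)],A,.068,.060,.078,0),
 ('filter60',[(110,33),(206,44),(194,152),(98,140)],A,.060,.068,.078,0),
 ('slim(yaw is box x=along y)',[(232,296),(243,343),(47,398),(37,353)],A,.125,.030,.068,-1.3),
 ('carton',[(513,52),(773,77),(753,295),(490,268)],A,.141,.169,.041,0),
 ('freezer',[(603,65),(707,73),(690,278),(584,272)],A,.128,.066,.057,0),
 ('bottle',[(68,90),(120,12),(268,118),(215,195)],(430,165),.112,.060,.060,.9)]:
    p,e=fit(c,pk(l,o),sx,sy,z,g); print(n,np.round(p[:2]*1000,1),'yaw',round(np.degrees(p[2]),1),'err px',round(e,2))
for n,uv,z in [('vial',(304,270),.055),('marker a',(393,290),.006),('marker b',(408,248),.006),('jar',(440,120),.06),('amber',(157,234),.066),('spat a',(263,158),0),('spat b',(285,107),0),('beaker',(168,160),.07)]:
    print(n,np.round(unproj(c,[uv],z)[0]*1000))
E
```

```text
filter [614.3 282.6] yaw -7.5 err px 0.42
filter60 [614.3 282.6] yaw -7.8 err px 1.73
slim(yaw is box x=along y) [457.9 293.2] yaw -75.8 err px 0.35
carton [559.6 -12.9] yaw -7.5 err px 0.69
freezer [558.1 -20.9] yaw -6.7 err px 0.69
bottle [ 566.  -318.1] yaw 51.9 err px 0.87
vial [383. 101.  55.]
marker a [ 324. -121.    6.]
marker b [ 429. -165.    6.]
jar [ 747. -251.   60.]
amber [481. 461.  66.]
spat a [677. 207.   0.]
spat b [815. 145.   0.]
beaker [665. 434.  70.]
```

Call:
servo_tool(
  motion=[
    [1,42.3,-49.2,0,-82.4],
    [1,42.3,-49.2,0,-82.4],
    [1,42.3,-49.2,0,-82.4],
    [1,42.3,-49.2,0,-82.4],
    [1,42.3,-49.2,0,-82.4],
    [1,42.3,-49.2,0,-82.4],
    [1,42.3,-49.2,0,-82.4],
    [1,42.3,-49.2,0,-82.4],
    [1,42.3,-49.2,0,-82.4],
    [1,42.3,-49.2,0,-82.4],
    [1,42.3,-49.2,0,-82.4],
    [1,42.3,-49.2,-6,-82.4],
    [1,42.3,-49.2,-10,-82.4],
    [1,42.3,-49.2,-10,-82.4],
  ],
  squeeze=20,
)

```text
time_s: 1.85
ee_pos: [0.566, 0.0389, 0.3021]
eef_rot: [-3.136, 0.001, 1.44]
force: [0.8, 0.1, 0.1]
grip_width: 0.0008
grip_force: 0.0
```

Call:
servo_tool(
  motion=[
    [1,0,0,-5,0],
    [1,0,0,-9,0],
    [1,0,0,-9,0],
    [1,-0.26,-2,-9,0],
    [1,-0.4,-3,-9,0],
    [1,-0.52,-4,-9,0],
    [1,-0.6,-4.6,-9,0],
    [1,-0.65,-5,-9,0],
    [1,-0.68,-5.2,-9,0],
    [1,-0.7,-5.35,-9,0],
    [1,-0.7,-5.35,-9,0],
  ],
)

```text
time_s: 3.22
ee_pos: [0.5594, -0.0146, 0.2145]
eef_rot: [-3.141, 0.0, 1.44]
force: [0.4, 0.6, 1.5]
grip_width: 0.0007
grip_force: 0.2
```

Call:
servo_tool(
  motion=[
    [1,-0.03,-0.2,0,0],
    [1,-0.05,-0.4,0,0],
    [1,-0.07,-0.5,0,0],
    [1,-0.07,-0.5,0,0],
  ],
)

```text
time_s: 3.72
ee_pos: [0.5589, -0.0171, 0.2148]
eef_rot: [3.141, -0.004, 1.44]
force: [3.4, 29.4, 2.9]
grip_width: 0.0005
grip_force: 14.5
```

```bash
python3 - <<'E'
from h import *
snap('top','t1')
im=cv2.imread('pics/t1.png');cv2.imwrite('pics/t1z.png',cv2.resize(im[155:255,290:410],None,fx=5,fy=5,interpolation=cv2.INTER_CUBIC))
E
```

```text
(no output)
```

View pics/t1z.png

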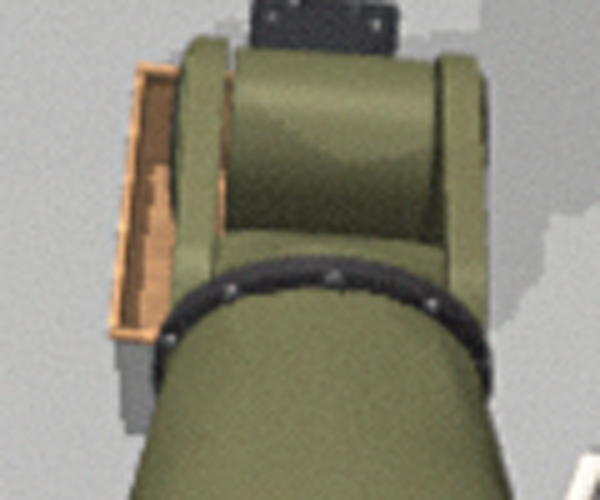

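The push met the -y wall, with force rising to 29 N at the expected position; the arm hides the carton in this picture. Next is the slim box.

Call:
servo_tool(
  motion=[
    [1,0.1,1,0,0],
    [1,0.1,1,6,0],
    [0.5,0.1,1.5,11,0],
    [0,-2,7,11,10],
    [0,-4,13,11,21.7],
    [0,-6,19,11,21.7],
    [0,-8,25,11,21.7],
    [0,-10.1,31.1,11,21.7],
    [0,-10.1,31.1,11,21.7],
    [0,-10.1,31.1,11,21.7],
  ],
)

```text
time_s: 5.03
ee_pos: [0.4577, 0.2913, 0.3244]
eef_rot: [-3.141, 0.001, 1.819]
force: [-0.2, 0.0, -0.4]
grip_width: 0.0775
grip_force: 0.0
```

Call:
servo_tool(
  motion=[
    [0,0,0.2,-3,0],
    [0,0,0.2,-7,0],
    [0,0,0.2,-10,0],
    [0,0,0.2,-10,0],
    [1,0,0.2,-10,0],
    [1,0,0.2,-10,0],
    [1,0,0.2,-10,0],
    [1,0,0.2,-10,0],
    [1,0,0.2,-10,0],
    [1,0,0.2,-10,0],
  ],
  squeeze=25,
)

```text
time_s: 6.28
ee_pos: [0.4577, 0.2935, 0.2247]
eef_rot: [-3.142, 0.0, 1.818]
force: [-0.7, 0.4, -0.0]
grip_width: 0.0379
grip_force: 0.0
```

Call:
servo_tool(
  motion=[
    [1,0,0,0,0],
    [1,0,0,0,0],
    [1,0,0,3,0],
    [1,0,0,9,0],
    [1,1,-3,9.5,8],
    [1,3,-8,9.5,18],
    [1,5,-13,9.5,28],
    [1,7,-18,9.5,38],
    [1,9,-23,9.5,48],
    [1,10.5,-28.2,9.5,58],
    [1,10.5,-28.2,9.5,68.3],
    [1,10.5,-28.2,9.5,68.3],
    [1,10.5,-28.2,9.5,68.3],
  ],
)

```text
time_s: 7.9
ee_pos: [0.5626, 0.012, 0.3196]
eef_rot: [3.142, -0.0, 3.007]
force: [0.9, -0.2, -1.1]
grip_width: 0.0301
grip_force: 24.8
```

```bash
python3 - <<'E'
from h import *
c=snap('scene','s1'); X=np.array([.991,-.1305]);Y=np.array([.1305,.991])
snap('top','t2')
im=cv2.imread('pics/s1.png')[110:250,230:360]; t=cv2.imread('pics/t2.png')[150:250,290:410]
o=np.zeros((560,800,3),np.uint8);o[:,:520]=cv2.resize(im,None,fx=4,fy=4,interpolation=cv2.INTER_CUBIC);cv2.imwrite('pics/s1z.png',o)
E
```

```text
(no output)
```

View pics/s1z.png

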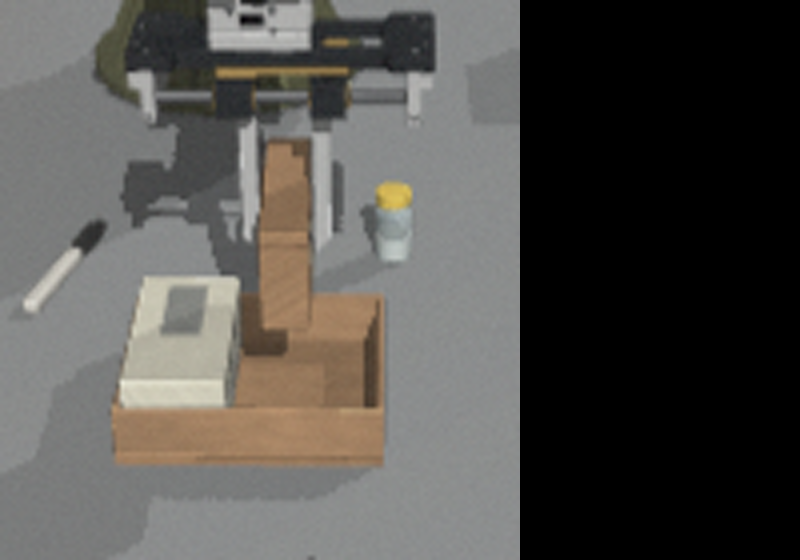

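The freezer box is flat against the -y wall, and the slim box hangs level over the gap. Lowering it now.

Call:
servo_tool(
  motion=[
    [1,0,0,-3,0],
    [1,0,0,-6,0],
    [1,0,0,-7.5,0],
    [1,0,0,-8.4,0],
    [1,0,0,-8.8,0],
    [1,0,0,-8.9,0],
    [1,0,0,-8.9,0],
  ],
)

```text
time_s: 8.88
ee_pos: [0.5628, 0.0115, 0.2312]
eef_rot: [3.142, 0.001, 3.01]
force: [-0.7, -0.2, -1.0]
grip_width: 0.0303
grip_force: 24.8
```

Call:
servo_tool(
  motion=[
    [1,0,0,-0.1,0],
    [0.57,0,0,-0.1,0],
    [0.57,0,0,-0.1,0],
    [0.57,0,0,-0.1,0],
    [0.57,0,0,3,0],
    [0.57,0,0,8,0],
    [1,0,0,8,-10],
    [1,0.4,3.5,8,-20],
    [1,0.4,3.5,8,-30],
    [1,0.4,3.5,8,-40],
    [1,0.4,3.5,8,-50],
    [1,0.4,3.5,8,-60],
    [1,0.4,3.5,8,-70],
    [1,0.4,3.5,8,-80],
    [1,0.4,3.5,8,-90],
    [1,0.4,3.5,8,-90],
    [1,0.4,3.5,8,-90],
  ],
)

```text
time_s: 11.0
ee_pos: [0.5667, 0.0465, 0.3107]
eef_rot: [3.142, -0.0, 1.444]
force: [-0.0, 0.3, -0.7]
grip_width: 0.0005
grip_force: 0.0
```

Call:
servo_tool(
  motion=[
    [1,0,0,-4,0],
    [1,0,0,-8,0],
    [1,0,0,-9.3,0],
    [1,0,0,-9.3,0],
    [1,-0.13,-1,-9.3,0],
    [1,-0.2,-1.6,-9.3,0],
    [1,-0.3,-2.2,-9.3,0],
    [1,-0.35,-2.7,-9.3,0],
    [1,-0.4,-3,-9.3,0],
    [1,-0.4,-3,-9.3,0],
  ],
)

```text
time_s: 12.25
ee_pos: [0.5626, 0.0163, 0.2175]
eef_rot: [-3.141, 0.0, 1.439]
force: [-0.9, 0.8, -0.4]
grip_width: 0.0006
grip_force: 0.0
```

Call:
servo_tool(
  motion=[
    [1,-0.03,-0.2,0,0],
    [1,-0.05,-0.4,0,0],
    [1,-0.06,-0.45,0,0],
    [1,-0.06,-0.45,0,0],
  ],
)

```text
time_s: 12.75
ee_pos: [0.5622, 0.0133, 0.2177]
eef_rot: [3.142, -0.002, 1.44]
force: [1.3, 15.1, 0.8]
grip_width: 0.0005
grip_force: 7.5
```

Call:
servo_tool(
  motion=[
    [1,0.26,2,0,0],
    [1,0.53,4,0,0],
    [1,0.57,4.35,0,0],
    [1,0.6,4.55,0,0],
    [1,0.61,4.7,0,0],
    [1,0.61,4.7,0,0],
  ],
)

```text
time_s: 13.5
ee_pos: [0.5681, 0.0578, 0.2176]
eef_rot: [-3.141, 0.002, 1.439]
force: [-1.9, -8.3, 0.8]
grip_width: 0.0003
grip_force: 4.3
```

Call:
servo_tool(
  motion=[
    [1,-0.1,-1,0,0],
    [1,-0.1,-1,6,0],
    [0,-0.1,-1,11,10],
    [0,0.8,4,11,20],
    [0,1.8,9,11,30],
    [0,2.8,14,11,40],
    [0,3.8,19,11,50],
    [0,4.6,22.5,11,60],
    [0,4.6,22.5,11,70],
    [0,4.6,22.5,11,80],
    [0,4.6,22.5,11,90],
    [0,4.6,22.5,11,90],
  ],
)

```text
time_s: 15.0
ee_pos: [0.6144, 0.2834, 0.3275]
eef_rot: [3.142, -0.0, 3.009]
force: [-0.6, -0.1, -0.2]
grip_width: 0.0935
grip_force: 0.0
```

Call:
servo_tool(
  motion=[
    [0,0,0,-5,0],
    [0,0,0,-9.7,0],
    [0,0,0,-9.7,0],
    [1,0,0,-9.7,0],
    [1,0,0,-9.7,0],
    [1,0,0,-9.7,0],
    [1,0,0,-9.7,0],
    [1,0,0,-9.7,0],
    [1,0,0,-9.7,0],
  ],
  squeeze=10,
)

```text
time_s: 16.12
ee_pos: [0.6143, 0.284, 0.2315]
eef_rot: [3.141, 0.001, 3.01]
force: [-1.5, -0.7, 6.2]
grip_width: 0.0601
grip_force: 10.0
```

Call:
servo_tool(
  motion=[
    [0,0,0,0,0],
    [0,0,0,0,0],
    [0,0,0,5,0],
    [0,0,0,8,-10],
    [0,0,0,8,-20],
    [0,0,0,8,-30],
    [0,0,0,8,-40],
    [0,0,0,8,-50],
    [0,0,0,8,-60],
    [0,0,0,8,-70],
    [0,0,0,8,-80],
    [0,0,0,8,-90],
    [0,0,0,4,-90],
    [0,0,0,0,-90],
    [0,0,0,0,-90],
    [1,0,0,0,-90],
    [1,0,0,0,-90],
    [1,0,0,0,-90],
    [1,0,0,0,-90],
    [1,0,0,0,-90],
  ],
  squeeze=22,
)

```text
time_s: 18.62
ee_pos: [0.6144, 0.284, 0.232]
eef_rot: [3.14, -0.001, 1.44]
force: [-2.0, -0.3, 7.4]
grip_width: 0.0677
grip_force: 22.0
```

Call:
servo_tool(
  motion=[
    [1,0,0,3,0],
    [1,0,0,9,0],
    [1,-0.5,-4,9.5,0],
    [1,-1.3,-10,9.5,0],
    [1,-2,-15,9.5,0],
    [1,-2.8,-20,9.5,0],
    [1,-3.46,-25.04,9.5,0],
    [1,-3.46,-25.04,9.5,0],
    [1,-3.46,-25.04,9.5,0],
  ],
)

```text
time_s: 19.75
ee_pos: [0.5796, 0.0338, 0.3258]
eef_rot: [3.141, -0.0, 1.439]
force: [-0.7, 0.3, -1.3]
grip_width: 0.0679
grip_force: 22.0
```

```bash
python3 - <<'E'
from h import *
snap('scene','s2')
im=cv2.imread('pics/s2.png')[110:250,230:360]
cv2.imwrite('pics/s2z.png',cv2.resize(im,None,fx=4,fy=4,interpolation=cv2.INTER_CUBIC))
E
```

```text
(no output)
```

View pics/s2z.png

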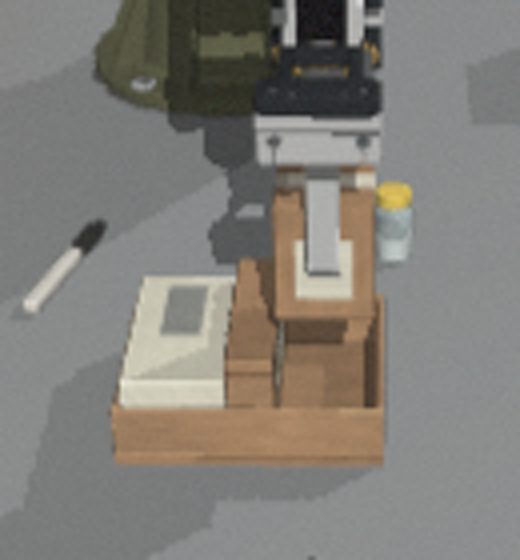

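The freezer and slim boxes stand packed together, with the filter box held over the remaining gap. I'll lower it and watch the force.

Call:
servo_tool(
  motion=[
    [1,0,0,-3,0],
    [1,0,0,-4.5,0],
    [1,0,0,-5.2,0],
    [1,0,0,-5.8,0],
    [1,0,0,-6.4,0],
    [1,0,0,-6.4,0],
  ],
)

```text
time_s: 20.55
ee_pos: [0.5796, 0.0336, 0.2615]
eef_rot: [-3.141, 0.0, 1.44]
force: [-0.6, 0.8, -2.5]
grip_width: 0.068
grip_force: 22.0
```

Call:
servo_tool(
  motion=[
    [1,0,0,-1,0],
    [1,0,0,-2,0],
    [1,0,0,-2.4,0],
    [1,0,0,-2.5,0],
    [0.23,0,0,-2.5,0],
    [0.23,0,0,-2.5,0],
    [0.23,0,0,-2.5,0],
    [0.23,0,0,3,0],
    [0.23,0,0,8,0],
    [1,-5.65,0.74,8,0],
    [1,-5.65,0.74,8,0],
    [1,-5.65,0.74,8,0],
    [1,-5.65,0.74,8,0],
    [1,-5.65,0.74,8,0],
    [1,-5.65,0.74,8,0],
    [1,-5.65,0.74,8,0],
  ],
)

```text
time_s: 22.55
ee_pos: [0.5232, 0.0409, 0.3415]
eef_rot: [-3.141, 0.0, 1.44]
force: [0.2, -0.4, -0.5]
grip_width: 0.0061
grip_force: 0.0
```

Call:
servo_tool(
  motion=[
    [1,0,0,-6,0],
    [1,0,0,-11,0],
    [1,0,0,-12.5,0],
    [1,0,0,-12.5,0],
    [1,0.8,-0.1,-12.5,0],
    [1,1.4,-0.18,-12.5,0],
    [1,1.9,-0.25,-12.5,0],
    [1,2.3,-0.3,-12.5,0],
    [1,2.5,-0.33,-12.5,0],
    [1,2.5,-0.33,-12.5,0],
  ],
)

```text
time_s: 23.8
ee_pos: [0.5482, 0.0377, 0.2166]
eef_rot: [3.142, 0.0, 1.44]
force: [-0.5, 0.6, 0.2]
grip_width: 0.0006
grip_force: 0.0
```

Call:
servo_tool(
  motion=[
    [1,0.15,-0.02,0,0],
    [1,0.3,-0.04,0,0],
    [1,0.4,-0.05,0,0],
    [1,0.4,-0.05,0,0],
  ],
)

```text
time_s: 24.3
ee_pos: [0.5511, 0.0373, 0.2165]
eef_rot: [-3.137, 0.0, 1.44]
force: [-19.4, 0.9, 12.1]
grip_width: 0.0006
grip_force: 9.8
```

Call:
servo_tool(
  motion=[
    [1,-1.5,0.2,0,0],
    [1,-3,0.4,0,0],
    [1,-3.6,0.48,0,0],
    [1,-3.85,0.51,0,0],
    [1,-4.05,0.53,0,0],
    [1,-4.05,0.53,0,0],
  ],
)

```text
time_s: 25.05
ee_pos: [0.5121, 0.0424, 0.2168]
eef_rot: [3.14, -0.0, 1.44]
force: [5.3, -1.5, -3.0]
grip_width: 0.0
grip_force: 2.6
```

Call:
servo_tool(
  motion=[
    [1,0.8,-0.1,0,0],
    [1,0.8,-0.1,6,0],
    [0.6,0.8,-0.1,11,0],
    [0,2,-6,11,-10],
    [0,3,-12,11,-20],
    [0,4.5,-18,11,-30.6],
    [0,6,-24,11,-30.6],
    [0,7,-30,11,-30.6],
    [0,7.5,-33.4,11,-30.6],
    [0,7.5,-33.4,11,-30.6],
    [0,7.5,-33.4,11,-30.6],
  ],
  squeeze=10,
)

```text
time_s: 26.42
ee_pos: [0.5867, -0.291, 0.3263]
eef_rot: [-3.141, -0.0, 0.906]
force: [0.0, -0.5, -0.2]
grip_width: 0.0871
grip_force: 0.0
```

```bash
python3 - <<'E'
from h import *
snap('scene','s3')
im=cv2.imread('pics/s3.png')[110:250,120:350]
cv2.imwrite('pics/s3z.png',cv2.resize(im,None,fx=3.4,fy=3.4,interpolation=cv2.INTER_CUBIC))
E
```

```text
(no output)
```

View pics/s3z.png

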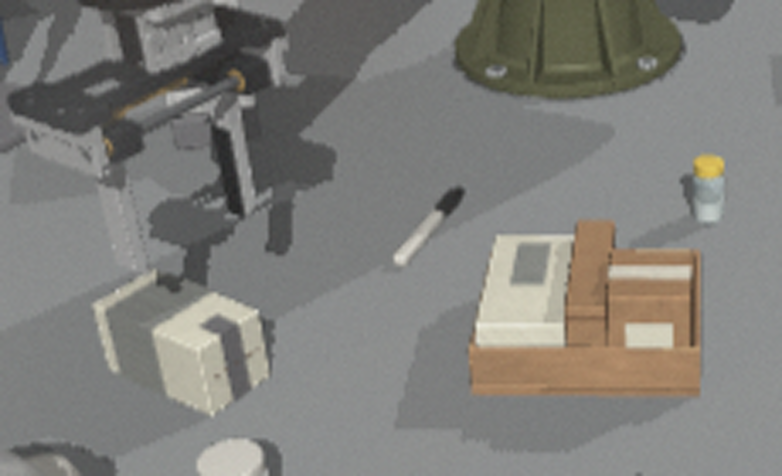

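The three boxes are packed flat, with the filter box at the +x wall, and the open fingers straddle the bottle box. Gripping it near the taped end.

Call:
servo_tool(
  motion=[
    [0,0,0,-5,0],
    [0,0,0,-10,0],
    [0,0,0,-11.6,0],
    [0,0,0,-11.6,0],
    [1,0,0,-11.6,0],
    [1,0,0,-11.6,0],
    [1,0,0,-11.6,0],
    [1,0,0,-11.6,0],
    [1,0,0,-11.6,0],
    [1,0,0,-11.6,0],
  ],
  squeeze=10,
)

```text
time_s: 27.72
ee_pos: [0.5867, -0.2916, 0.2111]
eef_rot: [3.141, -0.0, 0.905]
force: [-1.7, 1.8, 6.2]
grip_width: 0.06
grip_force: 10.0
```

Call:
servo_tool(
  motion=[
    [1,-0.29,-0.37,1.25,0],
    [1,-0.67,-0.85,2.35,0],
    [1,-1.13,-1.44,3.3,0],
    [1,-1.67,-2.13,4.2,0],
    [1,-2.28,-2.9,4.95,0],
    [1,-2.94,-3.75,5.55,0],
    [1,-3.64,-4.64,6.05,0],
    [1,-4.38,-5.59,6.35,0],
    [1,-5.14,-6.56,6.5,0],
    [1,-5.9,-7.53,6.5,0],
    [1,-6.66,-8.5,6.35,0],
    [1,-7.4,-9.44,6.1,0],
    [1,-7.4,-9.44,6.1,0],
  ],
  squeeze=10,
)

```text
time_s: 29.35
ee_pos: [0.512, -0.3866, 0.2712]
eef_rot: [-3.141, 0.0, 0.904]
force: [0.5, 0.3, -3.5]
grip_width: 0.0599
grip_force: 10.0
```

```bash
python3 - <<'E'
from h import *
snap('scene','s4'); snap('top','t4')
a=cv2.imread('pics/s4.png')[100:240,90:250];b=cv2.imread('pics/t4.png')[140:280,430:570]
f=lambda i:cv2.resize(i,(400,int(400*i.shape[0]/i.shape[1])),interpolation=cv2.INTER_CUBIC)[:350]
cv2.imwrite('pics/s4z.png',np.hstack([f(a),f(b)]))
E
```

```text
(no output)
```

View pics/s4z.png

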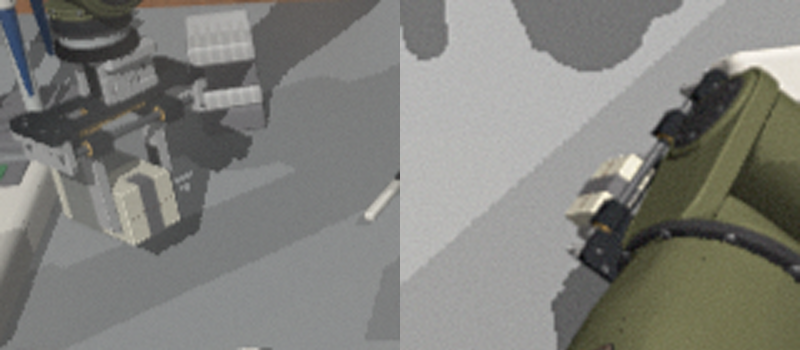

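The box is in the air and still nearly horizontal, at about (140,205) in the left half of the picture, so pad friction kept it from pivoting. I'll ease the squeeze so it swings down, and read the tilt from the wrist moment.

```bash
python3 -c "
from h import *
o=ctrl.get_obs();print(o['force'],o['moment'])"
```

```text
[ 0.15070791  0.018805   -3.23757643] [ 0.06072546 -0.02726078 -0.00952043]
```

Call:
servo_tool(
  motion=[
    [1,0,0,0.9,0],
    [1,0,0,0.9,0],
    [1,0,0,0.9,0],
  ],
  squeeze=6,
)

```text
time_s: 29.82
ee_pos: [0.5127, -0.3857, 0.2808]
eef_rot: [3.141, -0.0, 0.906]
force: [-0.5, 0.8, -3.5]
grip_width: 0.0599
grip_force: 6.0
```

```bash
python3 -c "
from h import *
o=ctrl.get_obs();print(o['force'],o['moment'])"
```

```text
[-0.53198916  0.78209415 -3.53880816] [0.03975729 0.09898433 0.0071988 ]
```

```bash
cat > avg.py <<'E'
from h import *
F=[];M=[]
for i in range(8):
    ctrl.camera('scene') if i<7 else snap('scene','sx'); o=ctrl.get_obs();F.append(o['force']);M.append(o['moment'])
d=np.array([.617,.787]);m=np.mean(M,0);f=np.mean(F,0)
# remove force-noise lever: print raw
print('F',f.round(2),'M',m.round(3),'std',np.std(M,0).round(3),'lever along dir mm (horizontal box: ~-38):',(1000*np.dot([m[1],-m[0]],d)/-f[2]*1).round(1))
E
python3 avg.py
```

```text
F [ 0.2  -0.1  -3.38] M [ 0.011  0.065 -0.006] std [0.02  0.038 0.029] lever along dir mm (horizontal box: ~-38): 9.3
```

```bash
python3 - <<'E'
from h import *
snap('top','t5')
a=cv2.imread('pics/sx.png')[100:240,90:250];b=cv2.imread('pics/t5.png')[140:280,430:570]
f=lambda i:cv2.resize(i,(400,int(400*i.shape[0]/i.shape[1])),interpolation=cv2.INTER_CUBIC)[:350]
cv2.imwrite('pics/s5z.png',np.hstack([f(a),f(b)]))
E
```

```text
(no output)
```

View pics/s5z.png

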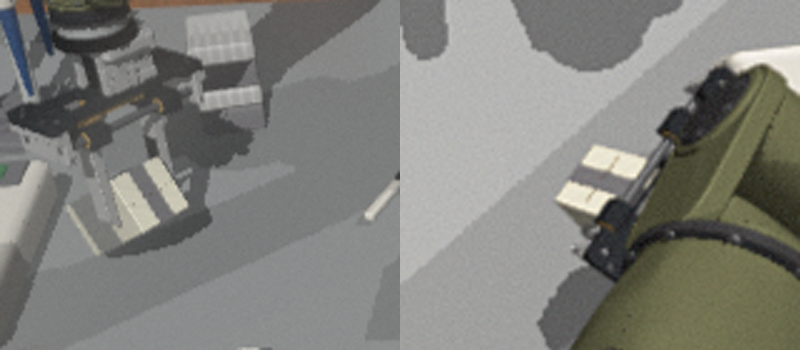

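The box has partly pivoted, with the taped end now tilting upward at about (150,195). Easing the squeeze further.

Call:
servo_tool(
  motion=[
    [1,0,0,0.2,0],
    [1,0,0,0.2,0],
    [1,0,0,0.2,0],
    [1,0,0,0.2,0],
  ],
  squeeze=4,
)

```text
time_s: 30.78
ee_pos: [0.5126, -0.3859, 0.2826]
eef_rot: [-3.141, 0.0, 0.906]
force: [-1.3, -0.5, -3.0]
grip_width: 0.0601
grip_force: 4.0
```

```bash
cp pics/sx.png pics/sx_old.png; python3 avg.py; python3 - <<'E'
import cv2,numpy as np
a=cv2.imread('pics/sx_old.png').astype(int);b=cv2.imread('pics/sx.png').astype(int)
d=np.abs(a-b).sum(2)[140:210,110:180];print((d>60).sum())
# coarse ascii of brightness
g=cv2.cvtColor(b.astype(np.uint8),cv2.COLOR_BGR2GRAY)[155:206,112:172]
for r in g[::2]: print(''.join(' .:-=+*#%@'[min(9,v//24)] for v in r))
E
```

```text
F [ 0.2   0.34 -2.92] M [-0.038  0.093 -0.   ] std [0.021 0.02  0.032] lever along dir mm (horizontal box: ~-38): 29.8
569
++++++-:----==-::-:----=+++++++++++=-::-=+++=---------------
+++*++=-----=+------==+++++++++++++=-:::-++++---------------
+-+**++====-=----==+++++++++++++++++=:::-=+++---------------
*++**+++++====+++==+++++++++++++++++=-:::=+++=--------------
******==++====*++++++++++++++++++++*###%#-++++=-------------
+++++*+++++===+*+++++++++++++++++*%%%%%%%%#=++=--=----------
+++++++++++=====++++++++++========+#%%%%%%%#*=+--=--=++=----
+====+++++++===+*+++++++*###+=======+#%%%%%%%#+==++++=------
=======++++++*+***+++++%%%%%%#+=======+#%%%*##%#==--=+=-----
===-===+++++++***+++++#%##%%#%##+======+*#%%%%%%%#=+++------
======++++++++****+++++#%%%%%%%%%#+======+*%%%%%%%%#++------
=====++++++++++****+++++#%%%%%%%**#+=======+#%%%%%%%%+-----=
====+++++++++++*****++++###%%%#%%%%%#*=======+#%%%%%%*=----=
====++++++++++++****++++*###%%%%%%%%%%#*=======+##+=--------
===++++++++++++++****++++#####%%%%%%%%%%#+=====-------------
==+++++++++++++++*****++++######%%%%%%%%%%+--::-------------
=++++++++++++++=+++++*++++########%%%%#*+=-::---------------
=++++++++++++++=++==+++**++#########*=----------------------
+++++++++++++++++==++++++*#########+---------:::----------==
+++++++++++*#*++=++=+++=+++*######+-------:::::---------=+++
++++++++++++*#**=+++=+==++=+*###*+----:::::::::-----==++++++
+++++++++++++**#*+++=++=+==+=+*#+---::::::::-----==+++++++++
+++++++++++++++**#*+===+=+=+=+=--::::::::-----=+++++++++++++
+++++++++++++++++**#*++++==++=--::::-------=++++++++++++++++
+++++++++++++++++++*##*======---::------=+++++++++++++++++++
+++++++++++++++++++++*##*+==-:------==++++++++++++++++++++++
```

```bash
cat > tilt.py <<'E'
from h import *
import sys
c=dict(np.load('scene.npz'));o=ctrl.get_obs();p=o['ee_pos']-[0,0,.18]
y=o['eef_rot'][2]+0.005; d=np.array([np.cos(y),np.sin(y),0]); s=np.array([-np.sin(y),np.cos(y),0]);u=np.array([0,0,1.])
im=cv2.cvtColor(cv2.imread('pics/sx.png'),cv2.COLOR_BGR2GRAY).astype(float)
for th in range(30,136,15):
    t=np.radians(th);a=np.cos(t)*d+np.sin(t)*u;n=-np.sin(t)*d+np.cos(t)*u
    pts=np.array([p+a*.022+s*i*.03+n*j*.03 for i,j in((1,1),(1,-1),(-1,-1),(-1,1))])
    bot=np.array([p-a*.09+s*i*.03+n*j*.03 for i,j in((1,1),(1,-1),(-1,-1),(-1,1))])
    print(th,proj(c,pts).round(0).astype(int).tolist(),'foot',proj(c,bot).round().astype(int).tolist(),'lowest z',bot[:,2].min().round(4))
E
python3 tilt.py
```

```text
30 [[151, 159], [163, 179], [144, 190], [131, 169]] foot [[131, 168], [143, 187], [124, 198], [112, 178]] lowest z 0.0316
45 [[148, 158], [163, 176], [144, 187], [129, 168]] foot [[135, 176], [149, 194], [131, 204], [116, 186]] lowest z 0.0178
60 [[146, 158], [163, 173], [143, 184], [127, 168]] foot [[140, 184], [155, 199], [137, 210], [121, 194]] lowest z 0.0097
75 [[144, 159], [161, 170], [142, 180], [125, 169]] foot [[146, 191], [162, 202], [144, 213], [128, 202]] lowest z 0.0079
90 [[143, 160], [159, 166], [140, 177], [124, 170]] foot [[152, 197], [168, 203], [150, 214], [134, 207]] lowest z 0.0126
105 [[143, 163], [157, 163], [137, 173], [123, 173]] foot [[159, 201], [173, 202], [155, 213], [141, 212]] lowest z 0.0079
120 [[143, 166], [154, 161], [135, 171], [124, 176]] foot [[165, 203], [177, 199], [159, 210], [147, 214]] lowest z 0.0097
135 [[144, 169], [151, 159], [132, 169], [125, 179]] foot [[171, 203], [179, 194], [161, 205], [153, 214]] lowest z 0.0178
```

Call:
servo_tool(
  motion=[
    [1,0,0,-0.3,0],
    [1,0,0,-0.5,0],
    [1,-0.4,-0.5,-0.4,0],
    [1,-0.8,-1,-0.3,0],
    [1,-1.2,-1.5,-0.2,0],
    [1,-1.6,-2.0,-0.2,0],
    [1,-2,-2.5,-0.2,0],
    [1,-2.4,-3,-0.2,0],
    [1,-2.8,-3.5,-0.3,0],
    [1,-3.2,-4,-0.4,0],
    [1,-3.2,-4,-0.5,0],
  ],
  squeeze=3,
)

```text
time_s: 32.55
ee_pos: [0.4803, -0.4263, 0.2775]
eef_rot: [-3.142, 0.0, 0.905]
force: [-0.8, -0.1, -0.1]
grip_width: 0.0601
grip_force: 3.0
```

```bash
cat > asc.py <<'E'
from h import *
snap('scene','sx');c=dict(np.load('scene.npz'))
g=cv2.imread('pics/sx.png',0)
o=ctrl.get_obs();p=o['ee_pos']-[0,0,.19];u,v=proj(c,p)[0].astype(int)
u0,v0=u-38,v-26;print('origin',u0,v0,o['force'])
for i,r in enumerate(g[v0:v0+62:2,u0:u0+70]): print(v0+2*i,''.join(' .:-=+*#%@'[min(9,k//24)] for k in r))
E
python3 asc.py; python3 tilt.py
```

```text
origin 93 149 [ 0.3426921  -0.19956744 -1.50259313]
149 ::::::.-++=...:-==::::::::::======---++++==+++++++==------------------
151 *++++++++++:.:---==-::::::::-==----++++++=---=++++=-------------------
153 *++++*++*+++::--:-=-::::::-----+=++++++=+=-::-=++++-------------------
155 ******==+*++-------::::----++++++++++++++==--:-++++==-----------------
157 ******+++*+++===--===+===++++++++++=++++++=-:--=++++------------------
159 ==++++*****+=+=+=-==*++++++++++++++=++++++++*+:-++++------------------
161 +====+++++*+=++++--==*++++++++++++++++++#######+=+++=-----------------
163 +++++++++++++++++====+++++=++++++======+#########*+++==------===-----=
165 =========#####**++===*++++++++++#+=======+*#########==---===+==-----=+
167 ========######**+++++**++++=+#%####+=======+*####**#%#-=++==--------=+
169 =======######**+=+++****=++++########+=======+*#######%#-=+++=------++
171 ======######**++====*****++++%#%#######+=======+*###%%%#%#+++------=++
173 =====#######*++=====+****+++++#%#%#####*#+=======+*%%%#%%%%#=------=++
175 ###########*++=======+****++++*##%#########*=======+*#%%##++------=++
[... 1555 characters left out ...]
180], [114, 164]] foot [[128, 181], [143, 195], [125, 205], [110, 191]] lowest z 0.0046
75 [[132, 156], [148, 166], [129, 176], [112, 165]] foot [[134, 187], [149, 198], [131, 209], [116, 198]] lowest z 0.0028
90 [[131, 157], [146, 163], [127, 173], [111, 167]] foot [[140, 193], [155, 199], [137, 210], [122, 203]] lowest z 0.0075
105 [[130, 160], [144, 160], [124, 170], [111, 169]] foot [[146, 197], [160, 198], [142, 209], [128, 207]] lowest z 0.0028
120 [[131, 163], [141, 157], [122, 167], [111, 172]] foot [[152, 199], [163, 195], [145, 206], [134, 210]] lowest z 0.0046
135 [[131, 166], [138, 156], [119, 165], [112, 176]] foot [[158, 199], [166, 190], [147, 201], [140, 210]] lowest z 0.0126
```

The box has tilted to about 62°, but its foot slides on the bench. The carton is stuck down, so I'll carry the box to the carton's near (-x) wall and lever the foot against that. This also gives the gripper yaw needed for placing.

Call:
servo_tool(
  motion=[
    [1,0,0,0,0],
    [1,0,0,2,0],
    [1,0,0,5,0],
    [1,-0.5,3,7,10],
    [1,-1,6.5,7,20],
    [1,-1.5,10,7,30],
    [1,-2,13.5,7,40],
    [1,-2.7,17,7,50],
    [1,-3.3,21,7,60],
    [1,-4,25,7,70],
    [1,-4.6,29,7,80],
    [1,-5.2,33,7,90],
    [1,-5.8,37,7,100],
    [1,-6.4,41,7,110],
    [1,-7,44.5,7,120.6],
    [1,-7.54,46.4,7,120.6],
    [1,-7.54,46.4,7,120.6],
    [1,-7.54,46.4,7,120.6],
  ],
  squeeze=8,
)

```text
time_s: 34.85
ee_pos: [0.4054, 0.0376, 0.3484]
eef_rot: [3.142, 0.001, 3.01]
force: [-0.3, -1.0, -3.1]
grip_width: 0.06
grip_force: 8.0
```

```bash
python3 asc.py; python3 tilt.py
```

```text
origin 267 103 [ 0.05681828  1.30054924 -2.97195274]
103 :::---:===:...:::::::::--=+::::::.:....:--------------=-----------====
105 ::::--:::..::::..::::::==#*::::..::....:-----------=-==---------------
107 ::-:---:.::----::::::.-###*-.:.:::-...:-----=++++++###*+++++++++++++++
109 :::---------:-::::::::-###*::::.::---:::-----+++++=###*+++++++++++++++
111 :::---------:-:.::::::-###*:.:::::----::------++++=###*+++++++++++++++
113 :-----------:::::.:::.-###*:.:::.::----:-------=++=###*+++++++++++++++
115 ::----------:::::.:.::-*##*:..:::::----:---------==*##*+++++++++++++++
117 :::---------::::::::::-*##*-=*******++++++***#****=###*+++++++++++++++
119 :--------:-::::::::::.:+*#*=#@@@@@@%******%@@@@@@@=###*+++++++++++++++
121 ::-:::.::::...::::::.::=##*=#@@@@@@%******%@@@@@@@=###*+++++++++++++++
123 ::.:.:.:::...:::::::.::=##*+%@@@@@@%******%@@@@@@%-###*+++++++++++++++
125 :.:::::::::..::::::::::-##*+@@@@@@@%####++@@@@@@@@=####+++++++++++++++
127 -::.:::::::..:::::::::.-###*%@@@@@@@@@@@@@@@@@@@@@=####+++++++++++++++
129 ::.::::::::..::::::::::-##**%@@@@@@@@@@@@@@@@@@@@@=###*+++++++++++++
[... 1556 characters left out ...]
119], [316, 117]] foot [[294, 159], [295, 159], [317, 159], [316, 159]] lowest z 0.0752
75 [[294, 120], [295, 116], [317, 116], [316, 120]] foot [[295, 161], [296, 156], [317, 156], [316, 161]] lowest z 0.0735
90 [[294, 123], [295, 114], [317, 114], [316, 123]] foot [[295, 160], [296, 150], [317, 150], [317, 160]] lowest z 0.0781
105 [[294, 127], [295, 113], [317, 113], [316, 127]] foot [[296, 158], [297, 144], [317, 144], [317, 158]] lowest z 0.0735
120 [[294, 130], [295, 112], [317, 112], [316, 130]] foot [[296, 153], [297, 136], [317, 136], [317, 153]] lowest z 0.0752
135 [[294, 134], [294, 113], [317, 113], [316, 134]] foot [[297, 147], [297, 127], [317, 127], [317, 147]] lowest z 0.0833
```

The box is still gripped at about 60° with no further slip. I'll lower it and lever the foot against the carton wall.

Call:
servo_tool(
  motion=[
    [1,0,0,-4,0],
    [1,0,0,-7,0],
    [1,0.5,-0.07,-7,0],
    [1,1.1,-0.15,-7,0],
    [1,1.7,-0.22,-7,0],
    [1,2.2,-0.29,-7,0],
    [1,2.7,-0.36,-7,0],
    [1,3.2,-0.42,-7,0],
    [1,3.7,-0.49,-7,0],
    [1,4.2,-0.55,-7,0],
    [1,4.7,-0.62,-7,0],
    [1,5.2,-0.68,-7,0],
    [1,5.75,-0.76,-7,0],
    [1,5.75,-0.76,-7,0],
  ],
  squeeze=8,
)

```text
time_s: 36.65
ee_pos: [0.4631, 0.0304, 0.2777]
eef_rot: [3.142, 0.001, 3.01]
force: [-0.1, 0.3, -3.4]
grip_width: 0.0602
grip_force: 8.0
```

```bash
python3 asc.py; python3 tilt.py
```

```text
origin 267 136 [ 0.85389207  0.69381852 -3.54605696]
136 ------=+==----::.:.......-=:::::.:----==++++++++++:......:-++++++++++*
138 =========+===:::.::..:-==*+:::::::-+=+++++++++++++=====++++++++++++=++
140 =+++=+=++++==::::::::-+**#+--::----=++++++++++++++*****+++++++++++++++
142 +++++++++++=-:::::-:--+###+:::-::-=+++++++++++++++=###*+++++++++++++++
144 ==:-:::-------::----:-=###+.::--++++++++++++==----+###*+++++++++++++++
146 =::---:-:-:::-:---::::=###+.-*##****=-----=*****===###*+++++++++++++++
148 =--::-::::-::::::--:::-###*:+#******-----=+******=+###*+++++++++++++++
150 :::--:---:--::::-::----###*-%%%%%%%*=====+%%%%%%%=+###*+++++++++++++++
152 -:-:-:---===-::::::---=###*=%%%%%%%*+++=++%@@@@@@%-####+++++++++++++++
154 :---:--=++=-::::----+++###*=%@%%@@%*++++++%@@@@@@%=####+++++++++++++++
156 +==-:::----:----------=*##*=%%%%%@%*++++++%@@@@@@%=####+++*######*++++
158 +==---++++++--------=++###*=%@%%@@@%%%%%%%%%@@@@@%-####+++########++++
160 +++++++++++++++++-----++##*+%%@@@@@%%@@@@%@%%@%@@%=###*++=+*####**++++
162 +++++++++++++++++----=++##*+%%%%%%%%%%@@@@@@@@%@@%=###+--++**###**++
[... 1554 characters left out ...]
, 151], [316, 150]] foot [[294, 192], [295, 191], [317, 191], [316, 192]] lowest z 0.0047
75 [[294, 153], [295, 149], [317, 149], [316, 153]] foot [[294, 194], [296, 187], [317, 187], [316, 194]] lowest z 0.003
90 [[293, 157], [295, 147], [317, 147], [316, 157]] foot [[295, 193], [296, 181], [317, 181], [317, 193]] lowest z 0.0077
105 [[293, 161], [295, 145], [317, 145], [316, 161]] foot [[295, 189], [296, 174], [317, 174], [317, 189]] lowest z 0.003
120 [[294, 164], [294, 145], [316, 145], [316, 164]] foot [[296, 184], [297, 166], [317, 166], [317, 184]] lowest z 0.0047
135 [[294, 167], [294, 146], [316, 146], [316, 167]] foot [[296, 178], [297, 158], [317, 158], [317, 178]] lowest z 0.0128
```

Call:
servo_tool(
  motion=[
    [1,0.5,-0.07,0,0],
    [1,1,-0.13,0,0],
    [1,1,-0.13,-0.3,0],
    [1,1,-0.13,-0.6,0],
    [1,1,-0.13,-0.7,0],
  ],
  squeeze=8,
)

```text
time_s: 37.33
ee_pos: [0.4727, 0.0292, 0.2704]
eef_rot: [-3.142, -0.0, 3.01]
force: [-0.6, -0.8, -3.3]
grip_width: 0.0605
grip_force: 8.0
```

```bash
python3 asc.py | head -14; python3 tilt.py | grep -E '^(60|75|90)'
```

```text
origin 267 140 [-0.25608185 -0.25879805 -2.10917241]
140 =+++=+++*+===:::::.::....:=:--::---+++++++++++++++:......:-++++++++***
142 +++=+++==+++=-:::::::-=-=#+::::::--=++++++++++++++=---=++++++++++++==+
144 ++++++++++===::::::::-+**#+-:::::--+++++++++++++++*****+++++++++++++++
146 +=--------+=-::::::::-*##*=:::--++++++++++++++=====###*+++++++++++++++
148 =--:-:------::::----:-+##*=:-#######+=====+#*++=+=+###*+++++++++++++++
150 =---::-:::-:-:-:-:::--=###+:=##*****======+****+=+=###*+++++++++++++++
152 -:----::::-::::---:::-=###+-#######*======*#####*+=####+++++++++++++++
154 -----:-:---:::--------=###+=%%%%%%%*=====+%%%%%%%%=###*+++++++++++++++
156 --::---==+=::-------+++###*=%%%%%%%*=====+%%%@@@%#=###*+++**###*#*++++
158 ===-::---==---------===###*-%%%%%%%*=====+%%%@%%%%=###*+++########++++
160 ++=-:-++++++---------+*###*-%%%%%%%*=====+%%%%%@%%+####++=+*####**++++
162 ++++++++++++++++=-----+###*=%%%%%%%%%%%%%%%%%%%%@%=###*--+***###**++++
164 ++++++++++++++++++----=*##*=%%%%%%%%%%%%%%%%%%%%%%=##*+--=++**#***++++
60 [[294, 154], [295, 155], [317, 155], [316, 154]] foot [[294, 197], [295, 195], [317, 196], [316, 197]] lowest z -0.0026
75 [[293, 157], [295, 152], [317, 153], [316, 157]] foot [[294, 198], [296, 191], [317, 191], [316, 198]] lowest z -0.0043
90 [[293, 161], [295, 151], [317, 151], [316, 161]] foot [[295, 197], [296, 185], [317, 185], [316, 197]] lowest z 0.0004
```

Call:
servo_tool(
  motion=[
    [0.2,0,0,0,0],
    [0.2,0,0,0,0],
    [0.2,0,0,0,0],
    [0,0,0,0,0],
    [0,0,0,0,0],
  ],
)

```text
time_s: 38.0
ee_pos: [0.4727, 0.0292, 0.2707]
eef_rot: [3.142, 0.0, 3.011]
force: [0.7, 0.5, 0.1]
grip_width: 0.0914
grip_force: 0.0
```

```bash
python3 asc.py >/dev/null; python3 - <<'E'
from h import *
snap('top','t6')
a=cv2.imread('pics/sx.png')[130:230,250:350];b=cv2.imread('pics/t6.png')[150:290,290:430]
f=lambda i:cv2.resize(i,(400,int(400*i.shape[0]/i.shape[1])),interpolation=cv2.INTER_CUBIC)
cv2.imwrite('pics/s6z.png',np.hstack([f(a),f(b)]))
E
```

```text
(no output)
```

View pics/s6z.png

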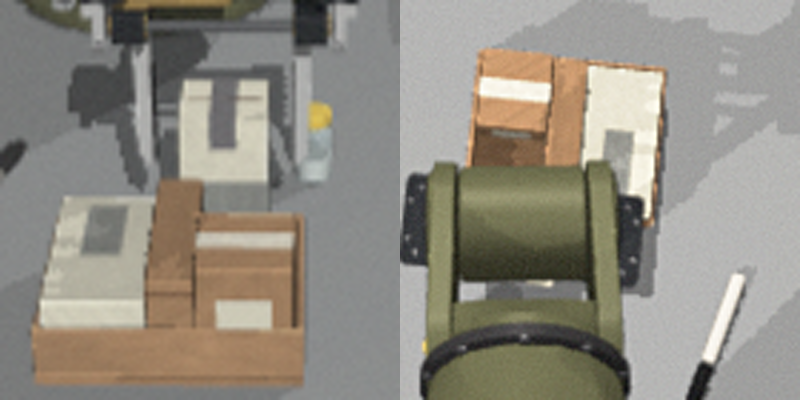

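The box now stands upright with its taped end up: the taped top face is at rows 80–115 of the left half, with a seam in the middle, and the filter, slim and freezer boxes are still in place. I'll centre it in x with a 90° regrip, then grip along y and place it.

Call:
servo_tool(
  motion=[
    [0,0,0,3,0],
    [0,0,0,6.5,0],
    [0,-0.84,0.11,6.5,-10],
    [0,-0.84,0.11,6.5,-20],
    [0,-0.84,0.11,6.5,-30],
    [0,-0.84,0.11,6.5,-40],
    [0,-0.84,0.11,6.5,-50],
    [0,-0.84,0.11,6.5,-60],
    [0,-0.84,0.11,6.5,-70],
    [0,-0.84,0.11,6.5,-80],
    [0,-0.84,0.11,6.5,-90],
    [0,-0.84,0.11,6.5,-90],
    [0,-0.84,0.11,3,-90],
    [0,-0.84,0.11,0.6,-90],
    [0,-0.84,0.11,0.6,-90],
  ],
  squeeze=8,
)

```text
time_s: 39.98
ee_pos: [0.4641, 0.0303, 0.2755]
eef_rot: [-3.139, 0.0, 1.443]
force: [-0.1, -0.6, -0.1]
grip_width: 0.0941
grip_force: 0.0
```

Call:
servo_tool(
  motion=[
    [1,0,0,0,0],
    [1,0,0,0,0],
    [1,0,0,0,0],
    [1,0,0,0,0],
    [1,0,0,0,0],
    [1,0,0,0,0],
  ],
  squeeze=8,
)

```text
time_s: 40.72
ee_pos: [0.464, 0.0303, 0.2769]
eef_rot: [-3.14, 0.0, 1.44]
force: [-5.5, 1.2, 6.1]
grip_width: 0.0601
grip_force: 8.0
```

Call:
servo_tool(
  motion=[
    [1,-0.4,0.05,0,0],
    [1,-0.4,0.05,0,0],
    [0,-0.4,0.05,0,0],
    [0,-0.4,0.05,0,0],
    [0,-0.4,0.05,3,0],
    [0,-0.4,0.05,5.5,10],
    [0,-0.4,0.05,5.5,20],
    [0,-0.4,0.05,5.5,30],
    [0,-0.4,0.05,5.5,40],
    [0,-0.4,0.05,5.5,50],
    [0,-0.4,0.05,5.5,60],
    [0,-0.4,0.05,5.5,70],
    [0,-0.4,0.05,5.5,80],
    [0,-0.4,0.05,5.5,90],
    [0,-0.4,0.05,5.5,90],
    [0,-0.4,0.05,3,90],
    [0,-0.4,0.05,0,90],
    [0,-0.4,0.05,0,90],
  ],
)

```text
time_s: 42.98
ee_pos: [0.46, 0.0308, 0.2753]
eef_rot: [-3.141, -0.004, 3.007]
force: [-1.2, -0.3, 0.5]
grip_width: 0.0942
grip_force: 0.0
```

Call:
servo_tool(
  motion=[
    [1,0,0,0,0],
    [1,0,0,0,0],
    [1,0,0,0,0],
    [1,0,0,0,0],
    [1,0,0,0,0],
    [1,0,0,0,0],
  ],
  squeeze=20,
)

```text
time_s: 43.72
ee_pos: [0.4604, 0.0308, 0.2771]
eef_rot: [3.142, 0.001, 3.01]
force: [-2.3, -0.2, 6.0]
grip_width: 0.0597
grip_force: 20.0
```

Call:
servo_tool(
  motion=[
    [1,0,0,3,0],
    [1,0,0,6.5,0],
    [1,0,0,6.5,0],
    [1,2.5,0.3,6.5,0],
    [1,5,0.6,6.5,0],
    [1,7.13,0.92,6.5,0],
    [1,7.13,0.92,6.5,0],
    [1,7.13,0.92,6.5,0],
  ],
)

```text
time_s: 44.72
ee_pos: [0.531, 0.0399, 0.3406]
eef_rot: [-3.141, -0.001, 3.01]
force: [-0.3, -0.3, -3.1]
grip_width: 0.0603
grip_force: 20.0
```

Call:
servo_tool(
  motion=[
    [1,0.07,0,-1.5,0],
    [1,0.07,0,-2.2,0],
    [1,0.07,0,-2.7,0],
    [1,0.07,0,-3.2,0],
    [1,0.07,0,-3.5,0],
    [1,0.07,0,-3.5,0],
  ],
)

```text
time_s: 45.48
ee_pos: [0.5321, 0.04, 0.3063]
eef_rot: [-3.142, -0.001, 3.01]
force: [-3.5, 0.2, 0.3]
grip_width: 0.0598
grip_force: 20.0
```

Call:
servo_tool(
  motion=[
    [1,-0.08,0,0,0],
    [1,-0.08,0,-0.4,0],
    [1,-0.08,0,-0.8,0],
    [1,-0.08,0,-1.2,0],
    [1,-0.08,0,-1.2,0],
  ],
)

```text
time_s: 46.1
ee_pos: [0.5314, 0.04, 0.2945]
eef_rot: [-3.142, -0.0, 3.01]
force: [-5.0, 1.1, 1.7]
grip_width: 0.0602
grip_force: 20.0
```

Going down with only light contact. Continuing to the floor.

Call:
servo_tool(
  motion=[
    [1,-0.05,0,-0.4,0],
    [1,-0.05,0,-0.8,0],
    [1,-0.05,0,-1.1,0],
    [1,-0.05,0,-1.3,0],
    [1,-0.05,0,-1.3,0],
  ],
)

```text
time_s: 46.72
ee_pos: [0.5317, 0.0399, 0.2831]
eef_rot: [3.141, 0.004, 3.011]
force: [0.4, 0.4, 11.4]
grip_width: 0.06
grip_force: 20.0
```

Call:
servo_tool(
  motion=[
    [0.3,0,0,0,0],
    [0.3,0,0,0,0],
    [0.2,0,0,0,0],
    [0.2,0,0,5,0],
    [0.2,0,0,10,0],
    [0.2,-5,10,10,0],
    [0.2,-8,15,10,0],
    [0.2,-12,21,10,0],
    [0.2,-15,26,10,0],
    [0.2,-15,30,10,0],
    [0.2,-15,30,10,0],
  ],
)

```text
time_s: 48.1
ee_pos: [0.3796, 0.3424, 0.3816]
eef_rot: [3.141, 0.0, 3.013]
force: [0.8, -0.4, -0.8]
grip_width: 0.0753
grip_force: 0.0
```

```bash
python3 - <<'E'
from h import *
snap('scene','s7');snap('top','t7')
c=dict(np.load('scene.npz'));t=dict(np.load('top.npz'))
a=cv2.imread('pics/s7.png');b=cv2.imread('pics/t7.png')
X=np.array([.991,-.1305,0]);Y=np.array([.1305,.991,0]);o=np.array([.5596,-.0129,0])
def box(cx,cy,sx,sy,z): return [o+X*(cx+i*sx/2)/1e3+Y*(cy+j*sy/2)/1e3+[0,0,z/1e3] for i,j in((1,1),(1,-1),(-1,-1),(-1,1))]
for n,q in dict(bottle=box(-34.6,48.8,60,60,117),filt=box(31.5,48.8,68,60,83),slim=box(0,2.3,125,30,73),frz=box(0,-46,128,66,57)).items():
    print(n,'scene',proj(c,q).round().astype(int).tolist(),'top',proj(t,q).round().astype(int).tolist())
f=lambda i:cv2.resize(i,None,fx=4,fy=4,interpolation=cv2.INTER_CUBIC)
cv2.imwrite('pics/s7z.png',np.hstack([f(a[130:240,250:345]),f(b[140:250,300:400])]))
# text check of the bottle in both views
for im,(u,v,w,h) in((a,(288,140,50,66)),(b,(308,160,80,74))):
    g=cv2.cvtColor(im,cv2.COLOR_BGR2GRAY)[v:v+h:2,u:u+w]
    for i,r in enumerate(g): print(v+2*i,''.join(' .:-=+*#%@'[min(9,k//24)] for k in r))
E
```

```text
bottle scene [[323, 170], [299, 170], [300, 159], [323, 159]] top [[315, 193], [341, 195], [338, 221], [313, 218]]
filt scene [[323, 197], [298, 197], [299, 182], [323, 182]] top [[319, 166], [343, 169], [340, 196], [316, 194]]
slim scene [[298, 200], [285, 200], [289, 174], [300, 174]] top [[344, 171], [356, 172], [351, 222], [339, 221]]
frz scene [[285, 205], [258, 205], [265, 179], [289, 179]] top [[356, 172], [382, 175], [377, 226], [351, 223]]
140 ++++++++++++++++++++++++++++++++++++++++++++++++++
142 ++++++++++++++++++++++++++++++++++++++++++++++++++
144 ++++++++++++++++++++++++++++++++++++++++++++++++++
146 ++++++++++++++++++*######+==++++**++++++++++++++++
148 ++++++++++++++++++%%%%%%#======*%%%%%%%+++++++++++
150 +++++++++++++++++%######+=====+%%%%%%%#+++++++++++
152 ++++++++++++++++*%%%%%%#======#####%%%++++++++++++
154 +++++++++++++++*%%%%%%#+=====+%%#####*++++++++++++
156 ++++++++++++++*%%%%%%%#======#%%%####++*####*+++++
158 +++++++++++++=+#%#%%%%#=====+#%%%%%%#=+######+++++
160 ++++++++++++--=*%%%%%%#=====+#%%%%%%%=+*###**+++++
162 +++++++++++---=*%%%%%%#======*%%%%%%#+
[... 3612 characters left out ...]
##@@@@@@@@+*==******
218 ****#*---=+-----------------=+*****#####*=-*@@@@@@@%######***#@@@@@@@@+=-=******
220 *****+====+=--=--------------::----===+**-=%@@@@@@@@@@@@@@@@@@@@@@@@@@=--=******
222 ###*+=++++*##********#***++==----------:--+@@@@@@@@@@@@@@@@@@@@@@@@@@@=-=******#
224 #####+======------------==========---------===+++*#%%%@@@@@@@@@@@@@@@#--=***####
226 #####+========--==--=---==----------------::-----------=====+===++***++-=#######
228 ##%@%++==------=--=-==--===-=-=====----=-=--===-=------------------==+*=+#######
230 ##%@@@@@@@@#++====-------==-=--==--==---=-=-=--=------=-=-====+++=======+#######
232 #%@@@@@@@@@#******#@@@%*====-==-=--=--==-=-=-=-==-=-==-=====++===+=====+########
```

The bottle box is no longer in its slot: the retreat must have started sideways too low and tipped it out towards -x. I'll locate it.

```bash
python3 - <<'E'
import cv2
b=cv2.imread('pics/t7.png',0)
for v in range(216,290,2): print(v,''.join(' .:-=+*#%@'[min(9,k//24)] for k in b[v,280:370]))
E
```

```text
216 *#########################********:--=+------------------=*********##+-+@@@@@@@@##########
218 ########################********#*---=+-----------------=+*****#####*=-*@@@@@@@%######***#
220 ########################*********+====+=--=--------------::----===+**-=%@@@@@@@@@@@@@@@@@@
222 ########################****###*+=++++*##********#***++==----------:--+@@@@@@@@@@@@@@@@@@@
224 #################################+======------------==========----------==+++*#%%%@@@@@@@@
226 #################################+=====-==--==--=---==----------------::-----------=====+=
228 ##############################%@%++==------=----==--===-=-=====----=-=--===-=-------------
230 ##############################%@@@@@@@@*++====-------==----==---=---=------=------=----===
232 #############################%@@@@@@@@@#******#@@@%*====-==-=--=---=-=-=-=-==-=-==--====++
234 #############################%@@@@@@@@@*+***+*%@@@@@@@@#=-=-===--=---=-==-=--=--=-==+=+===
236 #############################@@@@@@@@@#+****+#@@@@@@@@@=---=---===------=-=----===++====+=
238 ############################%@@@@@@@@@*+*****%@@@@@
[... 1714 characters left out ...]
===+###############################
276 ####################+*###*+===+=======+=+======+=+===+=====+##############################
278 ####################================+=========++===+=+==+==+##############################
280 ####################+====++++==+==========+===+============+##############################
282 #####################+=++=======++============++==+========+##############################
284 #####################======================================+#%############################
286 #####################====+==+=+===+===+===+==+==+=+=+==++===*#############################
288 #####################==+++=======+=====+===++++=+++====++==+##############################
```

```bash
python3 - <<'E'
from fit import *
c=dict(np.load('top.npz'));s=dict(np.load('scene.npz'))
uv=np.array([(311,228.5),(335.5,233),(331,257),(305,253)])
for z in(.112,.117):
    p,e=fit(c,uv,.06,.06,z,-.1);print(z,p[:2]*1e3,np.degrees(p[2]),e)
a=p[2];R=np.array([[np.cos(a),-np.sin(a)],[np.sin(a),np.cos(a)]]);q=np.array([[1,1],[1,-1],[-1,-1],[-1,1]])*.03@R.T+p[:2]
for z in(.117,.112,.055,0): print(z,proj(s,np.c_[q,np.full(4,z)]).round().tolist(), proj(c,np.c_[q,np.full(4,z)]).round().tolist() )
o=ctrl.get_obs();print(o['ee_pos'],o['time_s'])
E
```

```text
0.112 [447.91786664  56.79638254] -12.467106164598377 1.0148903381775654
0.117 [447.91037881  56.67480395] -12.467080214899966 1.090661291519723
0.117 [[324.0, 155.0], [302.0, 154.0], [305.0, 144.0], [326.0, 145.0]] [[310.0, 228.0], [336.0, 233.0], [331.0, 258.0], [305.0, 253.0]]
0.112 [[324.0, 157.0], [302.0, 156.0], [305.0, 146.0], [326.0, 147.0]] [[311.0, 228.0], [336.0, 233.0], [331.0, 258.0], [306.0, 253.0]]
0.055 [[324.0, 175.0], [303.0, 174.0], [305.0, 163.0], [326.0, 164.0]] [[312.0, 229.0], [335.0, 233.0], [331.0, 257.0], [307.0, 253.0]]
0 [[324.0, 192.0], [303.0, 191.0], [306.0, 180.0], [326.0, 181.0]] [[313.0, 229.0], [335.0, 234.0], [331.0, 257.0], [308.0, 252.0]]
[0.38009373 0.34172206 0.38134302] 48.2
```

The bottle box is standing upright on the bench at about (448, 57) mm, yaw -12.5°; both views agree. I'll regrip it, again centring in x first.

Call:
servo_tool(
  motion=[
    [0,1,-5,0,-10],
    [0,2,-10,0,-20],
    [0,3,-15,0,-30],
    [0,5,-20,0,-40],
    [0,6,-25,0,-50],
    [0,6.8,-28.5,-1,-60],
    [0,6.8,-28.5,-2,-70],
    [0,6.8,-28.5,-3,-80],
    [0,6.8,-28.5,-4,-90],
    [0,6.8,-28.5,-4,-95],
    [0,6.8,-28.5,-4,-95],
    [0,6.8,-28.5,-7,-95],
    [0,6.8,-28.5,-10.5,-95],
    [0,6.8,-28.5,-10.5,-95],
    [1,6.8,-28.5,-10.5,-95],
    [1,6.8,-28.5,-10.5,-95],
    [1,6.8,-28.5,-10.5,-95],
    [1,6.8,-28.5,-10.5,-95],
    [1,6.8,-28.5,-10.5,-95],
    [1,6.8,-28.5,-10.5,-95],
  ],
  squeeze=8,
)

```text
time_s: 50.7
ee_pos: [0.4489, 0.055, 0.2769]
eef_rot: [-3.141, -0.0, 1.352]
force: [-3.8, 1.2, 6.1]
grip_width: 0.0612
grip_force: 8.0
```

Call:
servo_tool(
  motion=[
    [0,0,0,0,0],
    [0,0,0,0,0],
    [0,0,0,0,0],
    [0,0,0,4,0],
    [0,0,0,5.5,10],
    [0,0,0,5.5,20],
    [0,0,0,5.5,30],
    [0,0,0,5.5,40],
    [0,0,0,5.5,50],
    [0,0,0,5.5,60],
    [0,0,0,5.5,70],
    [0,0,0,5.5,80],
    [0,0,0,5.5,90],
    [0,0,0,5.5,90],
    [0,0,0,2,90],
    [0,0,0,0,90],
    [0,0,0,0,90],
  ],
)

```text
time_s: 52.82
ee_pos: [0.4488, 0.055, 0.2757]
eef_rot: [-3.141, -0.002, 2.92]
force: [1.0, -0.9, 0.4]
grip_width: 0.0937
grip_force: 0.0
```

Call:
servo_tool(
  motion=[
    [1,0,0,0,0],
    [1,0,0,0,0],
    [1,0,0,0,0],
    [1,0,0,0,0],
    [1,0,0,0,0],
    [1,0,0,0,0],
  ],
  squeeze=20,
)

```text
time_s: 53.58
ee_pos: [0.4491, 0.055, 0.277]
eef_rot: [3.141, 0.001, 2.923]
force: [-0.0, 1.1, 5.1]
grip_width: 0.0604
grip_force: 19.9
```

Call:
servo_tool(
  motion=[
    [1,0,0,3,0],
    [1,0,0,6.5,0],
    [1,0,0,6.5,5],
    [1,3,-0.5,6.5,5],
    [1,6,-1,6.5,5],
    [1,8.2,-1.5,6.5,5],
    [1,8.2,-1.5,6.5,5],
    [1,8.2,-1.5,5.5,5],
    [1,8.2,-1.5,4.8,5],
    [1,8.2,-1.5,4.8,5],
  ],
)

```text
time_s: 54.82
ee_pos: [0.5306, 0.0401, 0.324]
eef_rot: [-3.141, -0.001, 3.011]
force: [-0.7, 0.5, -2.4]
grip_width: 0.0604
grip_force: 20.0
```

Call:
servo_tool(
  motion=[
    [1,0.05,0,-0.6,0],
    [1,0.05,0,-1.2,0],
    [1,0.05,0,-1.8,0],
    [1,0.05,0,-2.4,0],
    [1,0.05,0,-3,0],
    [1,0.05,0,-3.5,0],
    [1,0.05,0,-3.9,0],
    [1,0.05,0,-4.1,0],
    [1,0.05,0,-4.2,0],
    [1,0.05,0,-4.2,0],
  ],
)

```text
time_s: 56.08
ee_pos: [0.5328, 0.0402, 0.2866]
eef_rot: [3.14, 0.01, 3.01]
force: [0.7, 2.0, 29.9]
grip_width: 0.06
grip_force: 20.0
```

```bash
python3 asc.py; python3 - <<'E'
from h import *
c=dict(np.load('scene.npz'));X=np.array([.991,-.1305,0]);Y=np.array([.1305,.991,0]);o=ctrl.get_obs();p=o['ee_pos']*[1,1,0]
for z in(.117,.122,.15,.06,.0): print(z,proj(c,np.array([p+X*i*.03+Y*j*.03+[0,0,z] for i,j in((1,1),(1,-1),(-1,-1),(-1,1))])).round(1).tolist())
b=cv2.imread('pics/sx.png');print(o['ee_pos'],o['force'],o['time_s'])
E
```

```text
origin 273 145 [ 0.64742932  1.16776112 29.40443809]
145 ++++++==+==::-:-:.......:=------=++++++++++++++++++-.......:=+++++++++
147 +==++++++=-::--:-------=**=------+++++++++++++++++++-====+++++++++++++
149 +++++++++=-:-:::-::---**#*=-=====**+++=++++****++++*###*=+++++++++++++
151 -------++=:::--------=###*-=%%%%%%%#======+%%%%%##+-####++++++++++++++
153 :--::-:::--:---------=###*==%%%%%%%#======*%%%%%%#==####++++++++++++++
155 --::-:::-------------=####=+%######+=---==+%%%####+=####++++++++++++++
157 :--------------------=*##*+#%%#####+======*######%#-####+*#*++++++++++
159 ---------------------=*###+%####%##+======*###%##%#-####=#**++++++++++
161 ------+++------------=+###*###%%###=======*%%%#%###=####=#*+++++++++++
163 ----=+++=---------====+##*+%%%%%%%%=======#%%%@%%%%=#######*++++++++++
165 ------++-----------++++###=########=======*%#%%%###-####****++++++++++
167 ---=+++++----------+--=##+=########=======*####%###=###*****++++++++++
169 +++++++++++++++-------=#*==########+======*########=###*****++++++++++
171 +++++++++++++++-------=###=#####################%%#=#######*++++++++
[... 1008 characters left out ...]
++++++++++++++++++++++++--+=++++++++++++++++
201 ############*=+++++++++++-=+++++++++++++++++++++++--++++++++++++++++++
203 #############-===++++++++-++++++++++++++++++++++++--++++++++++++++++++
205 @%%%%%%%%%%%%-+++++++++++=+++++##############+++++--++++++++++++++++++
0.117 [[323.1, 170.7], [299.2, 170.6], [300.4, 159.1], [323.3, 159.2]]
0.122 [[323.2, 168.9], [299.1, 168.8], [300.4, 157.5], [323.3, 157.5]]
0.15 [[323.2, 159.0], [298.8, 158.9], [300.1, 147.9], [323.3, 147.9]]
0.06 [[323.1, 189.9], [299.8, 189.8], [301.0, 177.8], [323.3, 177.9]]
0.0 [[323.1, 209.1], [300.4, 208.9], [301.5, 196.5], [323.2, 196.6]]
[0.5328256  0.04011833 0.28663621] [ 0.64742932  1.16776112 29.40443809] 56.125
```

```bash
python3 - <<'E'
from h import *
F=[];M=[]
for i in range(3):
    ctrl.camera('top');o=ctrl.get_obs();F.append(o['force']);M.append(o['moment'])
f=np.mean(F,0);m=np.mean(M,0);fz=f[2]+3.3
rx=-m[1]/fz;ry=m[0]/fz
# subtract lateral-force lever (contact ~0.245 below TCP): r x F with rz
rz=-.245;rx2=-(m[1]-rz*f[0])/fz;ry2=(m[0]+rz*f[1])/fz
print(f.round(2),m.round(3),np.round([rx*1e3,ry*1e3,rx2*1e3,ry2*1e3],1),o['time_s'])
E
```

```text
[ 1.24  2.15 28.76] [ 0.513 -0.243 -0.191] [ 7.6 16.  -1.9 -0.4] 56.275
```

The box is wedged at rim height: it slid up about 30 mm in the grip, with its foot chamfer sitting in the mouth of the gap. I'll regrip higher with more squeeze, then work it down with small wiggles.

Call:
servo_tool(
  motion=[
    [0.15,0,0,0.3,0],
    [0.15,0,0,0.3,0],
    [0.15,0,0,1.5,0],
    [0.15,0,0,3.2,0],
    [0.15,0,0,3.2,0],
    [1,0,0,3.2,0],
    [1,0,0,3.2,0],
    [1,0,0,3.2,0],
    [1,0,0,3.2,0],
  ],
  squeeze=55,
)

```text
time_s: 57.4
ee_pos: [0.5314, 0.04, 0.3143]
eef_rot: [-3.141, -0.001, 3.01]
force: [0.5, 0.0, -1.0]
grip_width: 0.0597
grip_force: 55.0
```

Call:
servo_tool(
  motion=[
    [1,0,0,-0.3,0],
    [1,0.3,0,-0.5,0],
    [1,0.3,-0.2,-0.5,0],
    [1,0.3,-0.2,-0.5,0],
  ],
)

```text
time_s: 57.9
ee_pos: [0.534, 0.0392, 0.3129]
eef_rot: [3.139, -0.0, 3.011]
force: [-22.9, 13.3, 41.6]
grip_width: 0.0601
grip_force: 55.0
```

Call:
servo_tool(
  motion=[
    [1,-0.4,0.2,0.3,0],
    [1,-0.4,0.25,0,0],
    [1,-0.4,0.35,0,0],
    [1,-0.4,0.35,0,0],
  ],
)

```text
time_s: 58.4
ee_pos: [0.5315, 0.0409, 0.3126]
eef_rot: [-3.141, 0.007, 3.011]
force: [2.0, -5.5, 24.5]
grip_width: 0.0598
grip_force: 55.0
```

The box is 10–15 mm inside but jammed, probably pitched in the grip. I'll let go so it can align itself, then press gently on its top with the fingertips.

Call:
servo_tool(
  motion=[
    [0.2,0.1,-0.1,0,0],
    [0.2,0.1,-0.1,0.2,0],
    [0.2,0.1,-0.1,2.5,0],
    [0.2,0.1,-0.1,5,0],
    [0.63,0.1,-0.1,5,0],
    [0.63,0.1,-0.1,5,0],
    [0.63,0.1,-0.1,5,0],
    [0.63,0.1,-0.1,5,0],
    [0.63,0.1,-0.1,5,0],
  ],
)

```text
time_s: 59.52
ee_pos: [0.5315, 0.0405, 0.3593]
eef_rot: [-3.142, -0.0, 3.01]
force: [1.1, -0.1, 0.8]
grip_width: 0.0352
grip_force: 0.0
```

```bash
python3 asc.py
```

```text
origin 273 120 [-0.31813839  0.26997017 -0.29830105]
120 :::::..::::::::::::::...::=-=#+::::------------==-==++++++++++++++++++
122 :::::..:::::::::::::::...-####+.::::----------+###*=++++++++++++++++++
124 :::::..::::::::::::::::..-*###+.:-------------=####=++++++++++++++++++
126 ::::...::.:.::::::::::...-*###+.:---=---------=####=++++++++++++++++++
128 -:.::..::::::::::.:.::::.-*##*+.:--++++*=-----+####+++++++++++++++++++
130 --:-:::-:::::::::::::::..:+###+:----=+=-----=++####+++++++++++++++++++
132 ----::--.::.....:.....:..:=###*:----------=+++=####+++++++++++++++++++
134 -------::...::.......:::::=###*:------=+++++++=####+++++++++++++++++++
136 -------:::::::::::::::::::=###*:-=+++++++++++++####+++++++++++++++++++
138 ======-:::::::..::::::::::-###*:+++++++++++++++####+++++++++++++++++++
140 ::-----:::::::::::-:-::::-=###*-+++++++-------=####+++++++++++++++++++
142 :-:-::-::-:::-:::::-----::-###*---------------=####+++++++++++++++++++
144 ::-::-:::-:--::-::::---:::=###*:---===--------+####+++++++++++++++++++
146 ---::--:::::-:::::::-::::-=###*---------------+####+++++++++++++++++
[... 577 characters left out ...]
%%%%@@+***###**++++++++++
164 ++++++++++++++++++----=+++*%%%%%%%#======+*@@@@@%@%=++**#***++++++++++
166 ++++++++++++++++++----=++++%%%%%%%#=======*%%%%%%%#=++******++++++++++
168 ++++++++++++++++++++------=########====-==*########+++******++++++++++
170 ++++++++++++++++++++------=########=--====*########+**#####*++++++++++
172 +++++++++++++++++++=------=########**+****#########=*###%##*++++++++++
174 ++++++++++++++++++++------=########################=*##%##*+++++++++++
176 +++++++++++++++++=+++++=-:-########################=++=+++++++++++++++
178 ++++++++++++++++++==+====:-+#######################=++++++++++++++++++
180 ####%%%%%%%%%%%#==========-++++++++++++++++++++++++=++++++++++++++++++
```

The box leans about 10° towards +x over the filter box, with its bottom -x edge caught on the carton's -x rim. I'll push its lower -x face inwards, just above the rim, so that it drops in.

Call:
servo_tool(
  motion=[
    [0.63,-3.5,0.46,1,0],
    [0.63,-7,0.92,1,0],
    [0.63,-7,0.92,0,0],
    [0.63,-7,0.92,-6,0],
    [0.63,-7,0.92,-11,0],
    [0.63,-7,0.92,-11,0],
    [0.63,-6,0.79,-11,0],
    [0.63,-5.2,0.68,-11,0],
    [0.63,-4.6,0.6,-11,0],
    [0.63,-4.2,0.55,-11,0],
    [0.63,-3.9,0.51,-11,0],
    [0.63,-3.9,0.51,-11,0],
  ],
)

```text
time_s: 61.08
ee_pos: [0.4927, 0.0455, 0.2497]
eef_rot: [3.142, 0.001, 3.01]
force: [-0.4, 0.4, 0.4]
grip_width: 0.035
grip_force: 0.5
```

```bash
python3 asc.py | sed -n '1p;2,30p'; python3 -c "
from h import *
c=dict(np.load('scene.npz'));print(proj(c,[[.531,.04,.117],[.561,.036,.117],[.501,.044,.117]]))"
```

```text
origin 274 149 [ 0.27556706 -0.0140883   0.29743699]
149 =++++++#*+==:::::-:---:......::----+++++++++=-:......:=+++++++++++=##*
151 =-----=+=++=::--------:.::::.::=+++++++++++++=:::::.:-+++++++++++++*=+
153 -::-::-=-------------------=-=*==============-=====---=++++++++++++++*
155 -::---:-------------------=%##*=---------+++-=###*--=-=+++++++++++++++
157 --::----------------------=*##*=----------====####+========+++++++++++
159 --------------------------=***+--------------=***#=++++====+++++++++++
161 --------+++++++-----------=#######*---===+########==***==+++++++++++++
163 ------+++++++++--------=+++#######*==-=-=+########+*****##*+++++++++++
165 +=------------------------=#******+=---==+******#*==++*****+++++++++++
167 ++=--++++++++++---------=++#######+-===-=+#######*=++******+++++++++++
169 +++++++++++++++++++++----=*#######=--=-==+#######*+*+******+++++++++++
171 +++++++++++++++++++++----=%#%#%%%%+======*%%%%%%%#+*###%##*+++++++++++
173 +++++++++++++++++++++----=%%%%%%%#+======*%%%%%%%#=*######++++++++++++
175 +++++++++++++++++=+++==--=%%%%%%%%+======*%%%%%%%#++++*+**++++++++++
[... 515 characters left out ...]
++++++++++++
191 ======*######*===========+***********############*-+++++++++++++++++++
193 ++++++*#####*-===========-======+++++++++++++++++=-+++++++++++++++++++
195 ############*=============+++++++++++++++++++++++==+++++++++++++++++++
197 ############*===========-+++++++++***+**+++*****+=-+=+++++++++++++++++
199 ###########*=++=========:++++++++++++++++++++++++=-+++++++++++++++++++
201 ###########*=+++++++++++-++++++++++++++++++++++++--+++++++++++++++++++
203 ############-+++++++++++-++++++++++++++++++++++++=-+++++++++++++++++++
205 %%%%%%%%%%%%-+++++++++++=+++++##############+++++-=+++++++++++++++++++
[[311.39933854 164.42834892]
 [311.02020988 170.30498927]
 [311.76154929 158.81394284]]
```

The box dropped in: its top face now spans rows 160–170, as predicted for flat on the floor (159–170). Backing off.

Call:
servo_tool(
  motion=[
    [0.63,-1.5,0.2,0,0],
    [0.63,-3.5,0.46,0,0],
    [0.63,-3.5,0.46,0,0],
    [0.63,-3.5,0.46,5,0],
    [0.63,-3.5,0.46,10,0],
    [0.63,-3.5,0.46,14,0],
    [0.63,-3.5,6,14,0],
    [0.63,-3.5,12,14,0],
    [0.63,-3.5,18,14,0],
    [0.63,-3.5,24,14,0],
    [0.63,-3.5,24,14,0],
  ],
)

```text
time_s: 62.5
ee_pos: [0.4574, 0.2887, 0.3894]
eef_rot: [3.141, 0.0, 3.014]
force: [-0.9, -0.7, -0.2]
grip_width: 0.0351
grip_force: 0.0
```

```bash
python3 - <<'E'
from h import *
snap('scene','s9');snap('top','t9')
a=cv2.imread('pics/s9.png',0);b=cv2.imread('pics/t9.png',0)
for v in range(152,192,2): print(v,''.join(' .:-=+*#%@'[min(9,k//24)] for k in a[v,280:345]))
print()
for v in range(160,240,3): print(v,''.join(' .:-=+*#%@'[min(9,k//24)] for k in b[v,305:390]))
E
```

```text
152 +++++++++++++++++++++++++++++++++++++++++++++++++++++++++++++++++
154 +++++++++++++++++++++++++++++++++++++++++++++++++++++++++++++++++
156 +++++++++++++++++++++++++++++++++++++++++++++#######*++++++++++++
158 ++++++++++++++++++++++++++++++++++++++++++++*########++++++++++++
160 +++++++++++++++++++++*#######+=====+########=+*####**++++++++++++
162 ++++++++++++++++++++*#%%%%%%#======+%%%%%%%%++**###**++++++++++++
164 +++++++++++++++++++++%%%%%%%#======+%%%%%%%%=++**#***++++++++++++
166 ++++++++++++++++++++*%###%##*======+###%%%%%=++******++++++++++++
168 ++++++++++++++++++++*%######*======*%%######+++******++++++++++++
170 ++++++++++++++++++++*#######+===-==+########+**#####*++++++++++++
172 +++++++++++++++====+%%%%%%%%*======#%%%%%%%%=*###%##*++++++++++++
174 +++++++++++++++----=*%%%%%%%*======*%%%%%%%%=*###%#*+++++++++++++
176 +++++++++++++++++=:-*%%%%%%%*======*%%%%%%%%+++=+++++++++++++++++
178 +++++++++++=+=====:-+%%%%%%%*++++++*%%%%%%%%+++++++++++++++++++++
180 %%%%%%%%#=+========-+%%%%%%%%%%%%%%%%%%%%%%%+++++++++++++++++++++
182 +*######*============%%%%%%%%%%%%%%%%%%%%%%%++
[... 2030 characters left out ...]
@@*******%@@@@@@@@#--=*######*++@@@@@@@@##########@@@@@@@@++-=********
220 ########+::---------=---=++++**#*-:--+++++***+#@@@@@@@@@@@@@@@@@@@@@@@@@@=--=#*******
223 #######*========---====+++==========---------=#@@@@@@@@@@@@@@@@@@@@@@@@@%--=****#####
226 ########+==++=++=++=+++==+++=================----==============++==++***++-=#########
229 ######%#*+=++++=+++++++==+=+++++=+++++++=++++++=+===+++++===============++=+#########
232 #########++=+=+=+++++++==+++++=++=+++======+=+=+=++++===+=+++=+======+++==+##########
235 #########+==+=+=+++=++++===+++++=++=++++=++==+++==+=++===+==++++==++++++==+##########
238 #########+===+=+===++====+==+==+=+=+=+=++++=++++=+++=+==++++++=+++==++=+==+##########
```

Both views now match the predicted poses for all four boxes flat and upright, and the arm is clear. Handing in.

```bash
python3 -c "
from station import ctrl
print(ctrl.hand_in())"
```

```text
the job is handed in; nothing more can be done
None
```

I packed all four boxes in the carton and handed the job in at about 62.6 s. The last camera views show them upright, flat on the floor and released, with the bottle carton's taped end up, but the hand-in call gave no verdict.

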